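# Take the access panel off the vacuum unit

## Task

With the wide flat-blade driver, turn both slotted cam fasteners on the vacuum unit's access panel a quarter turn counter-clockwise to unlock them (never with the fingers), then stand the driver back in its stand. Then slide the panel by its handle about 15 mm towards the unit's front (the gauge side) until its rear edge is out from under the lip, lift it off and lay it flat, handle up, in the middle of the rubber mat without dropping it. Leave the bottle, the hemisphere, the wire stand and the small driver where they are.

Things in the scene. Friction and masses are not known exactly. Their poses are not given: they have to be found in the camera images.
- unit_seat (a point): the vacuum unit: a fixed grey steel box, gauge and switch in its front; the point is on the seat under the access panel, 70 mm above the bench. x points to the unit's rear, z up. The box spans x -60 to 72, y -69 to 69 mm from here. Side curbs 6 mm high leave the panel 2 mm play each side; at the rear a lip (38 mm behind, top 85 mm above the bench) overhangs its edge by 10 mm
- cam_left_slot (a point): left (+y) cam fastener: oblong dark steel head 30 x 15 mm, 12 mm high, 30 mm before (-x) and 43 mm left of the seat point; a 6 mm wide slot, 8 mm deep, runs along its length (mouth widens to 11 mm). The point is at the centre of the head's top, 88.5 mm above the bench; x runs along the slot, z up. Its underside is 1.5 mm above the panel
- cam_left (a joint): turn of the left fastener, rad: 0 = locked (head across the panel's long hole), 1.57 = unlocked (head along the hole, which clears it within about 0.27); grows counter-clockwise from above; stops at 0 and 1.57; starts at 0 to 0.25; 0.12 Nm of friction, stays where it is left
- cam_right_slot (a point): right (-y) cam fastener, same as the left, 30 mm before and 43 mm right of the seat point
- cam_right (a joint): turn of the right fastener, same as for the left
- panel_grip (a point): access panel: loose light grey plate 104 x 126 x 5 mm, 0.2 to 0.3 kg, seated on the unit. The point is the centre of its black handle bar, over the centre of mass, 38 mm above the plate's underside. x points to its rear edge (48 mm off; front edge 56 mm, sides 63 mm off). The bar runs along y: 60 mm long, 12 mm wide, 14 mm high, 26 mm clear below it, 38 mm between its legs
- panel_base (a point): the point on the panel's underside straight below panel_grip, same axes; at the start it lies on the seat point within 2 mm. A round-ended hole 54.5 x 20 mm, long along x, surrounds each fastener: the panel can be lifted over unlocked fasteners when slid 11 to 21 mm along -x from its start
- driver_grip (a point): wide flat-blade driver, upright, blade down, in one hole of the stand (either): black six-sided handle 28 mm across flats, from 61 to 127 mm above the tip, over a 37 mm round flange (underside 56 mm above the tip). The point is on the axis, 95 mm above the tip. z up the handle, x along the blade's width; flats face x, -x and every 60 degrees. 0.09 to 0.14 kg
- driver_tip (a point): middle of the lower edge of the wide driver's blade, axes as driver_grip; blade 18 mm wide (x), 3 mm thick (y), 12 mm long, bevelled to 16 x 1.6 mm at the very tip; shank 9.6 mm thick. In a slot it has about 0.17 rad of play each way before it drives the fastener; turn it about its own axis
- driver_stand: fixed grey block 52 mm (x) by 116 mm (y), 58 mm high, origin at the centre of its underside; two through holes 24 mm wide (3 mm chamfer) at y = -33 and 33 mm. A driver's flange rests on the top, so its tip is 2 mm above the bench; any yaw will do. Short bits stick up 12 mm along the top's -x edge
- small_driver_grip (a point): bystander: thinner driver with a round shank, six-sided handle 19 mm across flats, top 139 mm above the bench, in the stand's other hole; the point is half-way up its handle
- mat_top (a point): centre of the top of a black rubber mat 150 mm (x) by 180 mm (y), 3 mm thick, fixed on the bench
- bottle_mid (a point): bystander: small water bottle with a yellow cap, 65 mm across, 205 mm high, loose behind the vacuum unit; the point is 100 mm up its axis
- hemisphere_mid (a point): bystander: pale metal hemisphere with a nozzle on top, 120 mm across, 100 mm high, loose beside the driver stand; the point is half-way up
- wire_stand_mid (a point): bystander: small stand of bent white wire on a black foot, 72 x 50 mm, 88 mm high, loose beyond the mat; the point is half-way up
Mind the look-alikes: they are no part of the job. Of the things that look like the part that bears mat_top, the larger one is meant.

How it is judged:
By the outcome, as a careful person would: the job done as asked, in the order asked, and still so for the second after the job is handed in, with the robot touching nothing.
It also fails if it takes over 72 s, if anything falls off the work surface, if the arm or the gripper's body presses on something with over 40 N, if the wrist force passes 120 N, or if a joint passes its speed limit or range.

## Robot

A 6-joint arm with a two-finger parallel gripper is mounted at the origin on a cart in front of the work surface, level with it; the furniture and walls round the work are solid. World frame = base frame: x ahead of the robot, y to its left, z up, the work surface at z = 0. Lengths are in m, angles in degrees, forces in N, time in s.
With the tool pointing down it reaches from about 0.325 to 0.925 m from the base axis. Payload 3.1 kg.
Tool frame: the origin (TCP) lies on the mounting face of the last link; the fingertips stand 173 mm ahead of it and the grasp point (between the pads) lies 155 mm ahead of it; z points along the fingers, y is the line along which they close (so a half turn about z gives the same grasp; the last joint's range is limited). The gripper opens to 85 mm and grips with 20 to 120 N. Pads are 22 mm wide; open, the fingers measure 114 mm over their backs; the gripper's body (76 mm by 85 mm) begins 54 mm behind the grasp point. The pads swing forward as they close: fully open they stand 13 mm farther back than shut.
Start: joints at [63.243, 12.427, 92.441, -0, 75.132, -6.429], TCP at [0.217, 0.586, 0.405] pointing down, gripper open.
Joint ranges: [-157.48, 157.48], [-44.54, 120.13], [17.64, 146.25], [-64.5, 244.5], [7.68, 150.69], [-147.95, 147.95]. Speed limits (degrees/s): [159.86, 159.86, 180, 180, 180, 180].

## Interface

Orientations are given as [roll, pitch, yaw] about the fixed x, y, z axes, in that order (R = Rz(yaw) Ry(pitch) Rx(roll)).
In Python, from station import * gives the robot as it stands.
- The arm moves only by the tool carry_out, never from a script. Its argument "commands" is a list of rows, each an object of numbers: "tx", "ty", "tz": the shift along the tool's x, y, z in mm; "wx", "wy", "wz": the turn, a rotation vector about the tool's x, y, z in rad. In form: [{"tx": .., "ty": .., "tz": .., "wx": .., "wy": .., "wz": ..}, ...]. A call has 1 to 10 rows; each row is the pose to reach, as a shift and turn from the pose commanded when the call began, along the tool's axes at that moment; what a row does not reach only later rows make up. A row lasts 1/12 s, in which the tool goes at most 41.7 mm and 7.16 degrees, less where a joint would pass 70% of its speed; a pose out of reach is approached as far as the arm can. A call with a gripper value outside its range is refused whole. "jaw" is the gripper command: -1 is shut, 1 is fully open, values between are in proportion, set as the call begins (left out, the last holds). The fingers move at their own pace and stop on an object; "squeeze" is the grip in N (left out, the last holds). Time passes only in rows, so rows that repeat a pose let the fingers close. It gives the time, the measured TCP pose, the force, the opening and the grip force at its end, in the units of the state.
- read_state(): the state, without advancing time (a new reading comes with each control period).
- get_image(name): name is "side" or "top"; returns a dict with "color" (420x560x3 uint8, red, green, blue), "mtx" (3x3 intrinsics, pixels), "D" ([k1, k2, p1, p2, k3] as OpenCV has them; the pictures are not rectified), "view" (4x4, takes a point from world to camera coordinates). Camera axes: x right, y down, z forward; pixel columns grow to the right and rows downward; lengths in m; the calibration is good to about 2 mm. A picture is of the moment at which its call begins. There is no depth.
- finish_job(): hands the job in; it is judged then, once.
The state is a dict: "t": time; "joints": joint angles; "joint_vel": joint speeds; "joint_efforts": joint torques, N m; "ee_pos": TCP position; "orientation": TCP orientation; "contact_force": force on the tool from outside, world axes, zero at the start; "wrist_torque": the same for the moment, N m; "grip_width": finger opening in m; "grip_force": force on a finger pad.
Only numpy, scipy, OpenCV 4.12 (cv2) and the standard library are available. Lean on these libraries where they do the work, as an engineer would, in place of code of your own. Each camera call takes 0.05 s, during which the arm holds its last target. There are 200 camera calls.

## Working session

There is one attempt and no reset: what is moved stays moved. The work goes in short steps, Python scripts to look and compute and a tool call to move; the robot and the scene stay as the last step left them, time stands still between calls to the robot, and variables do not carry over. Pictures are saved under pics/ and viewed, at most 10 in all, crops included, and the job is handed in when it is done.

Besides the shell and the picture viewer there is one more tool, called as name([rows], argument=value, ...), one row to a line, values as JSON. carry_out: Moves the arm, as the interface text tells. Its arguments: {"type":"object","properties":{"commands":{"type":"array"},"jaw":{"type":"number"},"squeeze":{"type":"number"}},"required":["commands"]}

```bash
mkdir -p pics; ls
cat > h.py <<'E'
from station import *
import numpy as np, cv2
from scipy.spatial.transform import Rotation as R
def snap(cam,name,crop=None,s=1):
    im=get_image(cam); c=im["color"][:,:,::-1]
    if crop: x0,y0,x1,y1=crop; c=c[y0:y1,x0:x1]
    if s!=1: c=cv2.resize(c,None,fx=s,fy=s,interpolation=cv2.INTER_CUBIC)
    cv2.imwrite(f"pics/{name}.png",c); np.savez(f"pics/{cam}_cal.npz",mtx=np.array(im["mtx"]),D=np.array(im["D"]),view=np.array(im["view"]),color=im["color"])
def cal(cam): return np.load(f"pics/{cam}_cal.npz")
def ray(cam,uv):
    c=cal(cam); p=cv2.undistortPoints(np.array([[uv]],float),c["mtx"],c["D"])[0,0]
    V=c["view"]; Rm=V[:3,:3]; o=-Rm.T@V[:3,3]; return o,Rm.T@np.array([p[0],p[1],1])
def atz(cam,uv,z):
    o,d=ray(cam,uv); return o+d*(z-o[2])/d[2]
def proj(cam,P):
    c=cal(cam); V=c["view"]; r,_=cv2.Rodrigues(V[:3,:3]); return cv2.projectPoints(np.array(P,float).reshape(-1,1,3),r,V[:3,3],c["mtx"],c["D"])[0].reshape(-1,2)
def tool():
    s=read_state(); return np.array(s["ee_pos"]),R.from_euler("xyz",s["orientation"],degrees=True),s
E
python3 - <<'E'
from h import *
snap("top","top0");snap("side","side0")
for c in("top","side"):
    k=cal(c); print(c,k["mtx"].round(1).tolist(),k["D"].round(3)); o,d=ray(c,(280,210)); print(o.round(3),d.round(3))
print(read_state())
a=cv2.imread("pics/top0.png")
E
```

```text
pics
top [[498.0, 0.0, 280.5], [0.0, 498.0, 210.0], [0.0, 0.0, 1.0]] [-0.166  0.     0.     0.     0.   ]
[-0.549 -0.429  1.809] [ 0.517  0.232 -0.824]
side [[533.3, 0.0, 282.1], [0.0, 533.3, 211.7], [0.0, 0.0, 1.0]] [0.006 0.    0.    0.    0.   ]
[0.302 1.78  0.84 ] [ 0.127 -0.911 -0.392]
{'t': 0.1, 'joints': array([ 6.32444540e+01,  1.24725237e+01,  9.25220023e+01,  6.30660963e-04,
        7.51312181e+01, -6.42879087e+00]), 'joint_vel': array([ 0.00771708, -0.07790255, -0.19114563,  0.04008015,  0.02723655,
       -0.05375222]), 'joint_efforts': array([-2.90371254e-04, -3.98078406e+01, -3.04968774e+01, -1.17330246e-04,
        4.24341095e-03, -7.08269241e-06]), 'ee_pos': array([0.21692127, 0.58575506, 0.4034727 ]), 'orientation': array([-1.79875115e+02, -1.46846990e-02,  1.59673066e+02]), 'contact_force': array([-0.49868555,  0.02483897,  0.2787073 ]), 'wrist_torque': array([0.02305086, 0.00319883, 0.02976724]), 'grip_force': 0.0, 'grip_width': 0.0853052399083777}
```

View pics/top0.png

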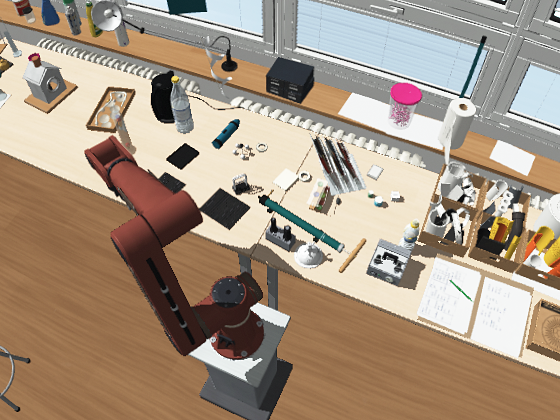

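View pics/side0.png

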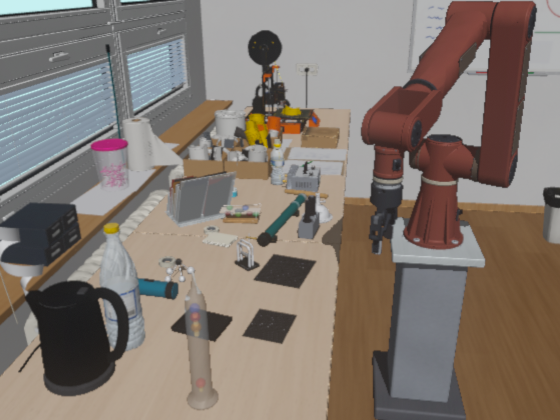

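Top view: vacuum unit near (388,263), stand with two drivers (280,235), hemisphere (310,255), and a large black mat (225,208). Look-alike mats are at (183,155) and (170,183). The bottle is at (410,232) and the wire stand at (240,185). In the side view the unit is at (303,178), the stand at (310,220) and the mat at (286,270).

Run:
```python
from h import *
k=cal("top")["color"][:,:,::-1]; s=cal("side")["color"][:,:,::-1]
def c(im,x0,y0,w,h,f): return cv2.resize(im[y0:y0+h,x0:x0+w],None,fx=f,fy=f,interpolation=cv2.INTER_CUBIC)
A=c(k,360,215,66,75,6); B=c(k,255,205,66,75,6)
C=c(s,278,160,66,50,6); D=c(s,286,188,66,50,6)
im=np.zeros((600,800,3),np.uint8)
im[:300,:396]=cv2.resize(A,(396,450))[100:400] # unit rows from 215+100/6
im[:300,400:796]=B[:300]
im[300:,:396]=C; im[300:,400:796]=D
cv2.imwrite("pics/crop0.png",im)
```

```text
(no output)
```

View pics/crop0.png

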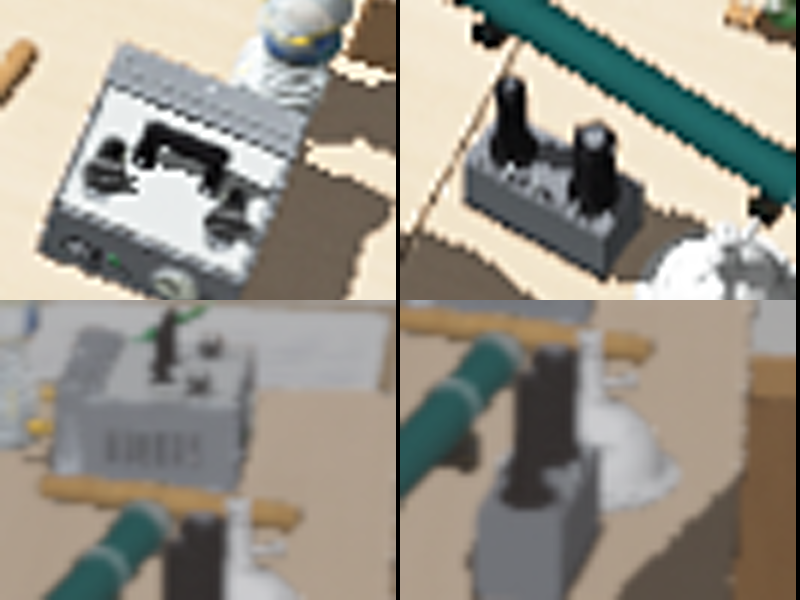

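```bash
cat >> h.py <<'E'
def frame(x,y,yaw,P):  # P mm -> world m
    P=np.atleast_2d(np.array(P,float))/1000; c,s=np.cos(yaw),np.sin(yaw)
    return np.c_[x+c*P[:,0]-s*P[:,1], y+s*P[:,0]+c*P[:,1], P[:,2]]
def fit(obs,g):  # obs: (cam,(u,v),P mm)
    from scipy.optimize import least_squares
    f=lambda q: np.concatenate([proj(c,frame(*q,P))[0]-np.array(uv) for c,uv,P in obs])
    r=least_squares(f,g,loss="soft_l1",x_scale=[.01,.01,.1]); return r.x, f(r.x).reshape(-1,2)
E
python3 - <<'E'
from h import *
T=lambda u,v:(360+u/6-.4,215+(v+100)/6-.4)
S=lambda u,v:(278+u/6-.4,160+(v-300)/6-.4)
# note pixel-centre offset of resize
print("panel corners",[atz("top",T(*p),.075).round(3) for p in[(105,88),(300,158),(62,200),(245,272)]])
obs=[("top",T(105,88),(38,63,75)),("top",T(300,158),(38,-63,75)),("top",T(62,200),(-56,63,75)),("top",T(245,272),(-56,-63,75)),
("top",T(118,42),(72,69,85)),("top",T(310,112),(72,-69,85)),("top",T(38,250),(-60,69,0)),
("top",T(110,152),(-30,43,88)),("top",T(230,205),(-30,-43,88)),
("top",T(190,142),(0,0,108)),("side",S(166,312),(0,0,108)),("side",S(200,380),(-30,43,88)),("side",S(208,348),(-30,-43,88))]
g=atz("top",T(190,160),.075)
q,r=fit(obs,[g[0],g[1],-.4]); print(q,np.degrees(q[2])); print(r.round(1).tolist())
U=lambda u,v:(255+(u-400)/6-.4,205+v/6-.4); W=lambda u,v:(286+(u-400)/6-.4,188+(v-300)/6-.4)
b=[atz("top",U(595,130),.129),atz("top",U(510,82),.139)]; print("handles",b)
o=[("top",U(595,130),(0,33,129)),("top",U(510,82),(0,-33,139))]
print("stand top corners",[atz("top",U(*p),.058).round(4) for p in[(466,178),(480,125),(642,190),(608,245)]])
print("mat",[atz("top",p,.003).round(3) for p in[(202,209),(222,188),(250,206),(230,229)]])
print("hemi",atz("top",(310,258),.03),"wire",atz("top",(240,186),.04),"bottle",atz("top",(410,235),.1))
E
```

```text
panel corners [array([ 0.54 , -0.372,  0.075]), array([ 0.542, -0.51 ,  0.075]), array([ 0.447, -0.373,  0.075]), array([ 0.445, -0.501,  0.075])]
[ 0.50229479 -0.43734149 -0.01155036] -0.6617866004213124
[[0.7, 0.0], [-2.4, -0.3], [0.2, -0.0], [-0.3, -0.2], [0.2, -0.6], [0.3, -0.0], [-0.3, 0.6], [-0.4, 3.0], [0.1, 2.2], [-0.2, 0.1], [-0.9, 2.7], [-0.7, -0.8], [-0.2, -1.7]]
handles [array([ 0.44398371, -0.01432089,  0.129     ]), array([0.449417  , 0.05059538, 0.139     ])]
stand top corners [array([0.4133, 0.0681, 0.058 ]), array([0.4566, 0.0778, 0.058 ]), array([ 0.4546, -0.046 ,  0.058 ]), array([ 0.4049, -0.0424,  0.058 ])]
mat [array([0.445, 0.396, 0.003]), array([0.585, 0.37 , 0.003]), array([0.548, 0.209, 0.003]), array([0.404, 0.234, 0.003])]
hemi [ 0.40071435 -0.13712915  0.03      ] wire [0.60456234 0.28545199 0.04      ] bottle [ 0.62911441 -0.48102173  0.1       ]
```

```bash
cat > ov.py <<'E'
from h import *
def panel_img(cam,x0,y0,w,h,f,draw):
    im=cal(cam)["color"][:,:,::-1][y0:y0+h,x0:x0+w]; im=cv2.resize(im,None,fx=f,fy=f,interpolation=cv2.INTER_LINEAR)
    for P,col in draw:
        q=((proj(cam,P)+.5-[x0,y0])*f).round().astype(int); cv2.polylines(im,[q.reshape(-1,1,2)],False,col,1)
    return im
def rect(x0,x1,y0,y1,z): return [(x0,y0,z),(x1,y0,z),(x1,y1,z),(x0,y1,z),(x0,y0,z)]
def circ(x,y,r,z): a=np.linspace(0,6.283,25); return np.c_[x+r*np.cos(a),y+r*np.sin(a),0*a+z]
E
python3 - <<'E'
from ov import *
q=(.5023,-.4380,0.0)
F=lambda P:frame(*q,P)
g,b,r,y=(0,220,0),(255,80,0),(0,0,255),(0,220,255)
D=[(F(rect(-56,38,-63,63,75)),g),(F(rect(-60,72,-69,69,0)),b),(F(rect(38,72,-69,69,85)),b),(F(rect(-6,6,-30,30,115)),r)]
for s in(1,-1): D+=[(F(rect(-37.5,-22.5,43*s-15,43*s+15,88.5)),y),(F(circ(-30,43*s,3,88.5)),y)]
qs=(.432,.0145,.04)
G=lambda P:frame(*qs,P)
E2=[(G(rect(-26,26,-58,58,58)),g),(G(rect(-26,26,-58,58,0)),b),(G(circ(0,-33,14,129)),r),(G(circ(0,33,9.5,139)),r),(G(circ(0,-33,18.5,61)),y)]
A=panel_img("top",360,225,64,60,6,D);B=panel_img("top",255,205,66,60,6,E2)
C=panel_img("side",278,160,50,38,8,D);E=panel_img("side",292,190,40,46,6,E2)
im=np.zeros((600,800,3),np.uint8)
for I,(X,Y) in((A,(0,0)),(B,(400,0)),(C,(0,365)),(E,(420,365))): I=I[:600-Y if Y else 360]; I=I[:235] if Y else I; im[Y:Y+I.shape[0],X:X+I.shape[1]]=I
cv2.imwrite("pics/ov0.png",im)
E
```

```text
(no output)
```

View pics/ov0.png

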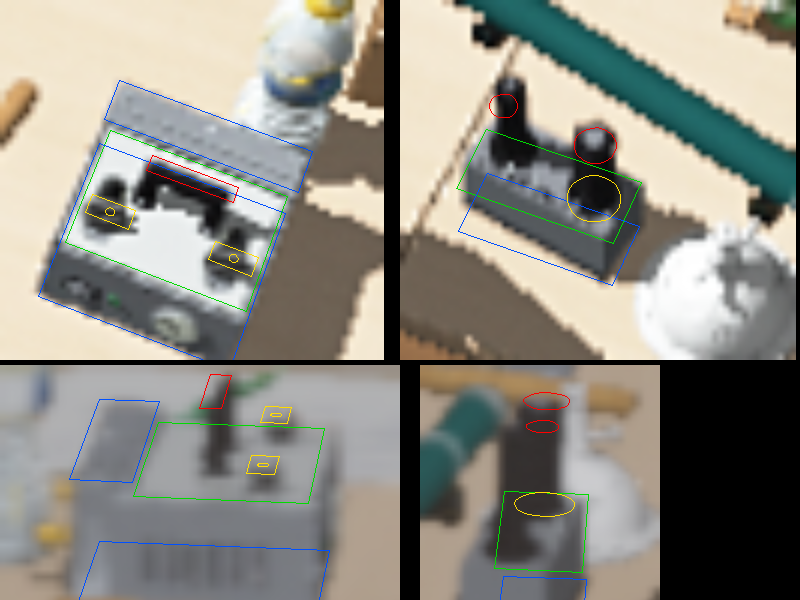

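The overlay agrees with the unit in the top view to about 1 px. The side view is about 1 px off. Next I'll zoom in on the handle facets and the cam heads.

Run:
```python
from ov import *
F=lambda P:frame(.5023,-.438,0,P)
y=(0,220,255)
def c(cam,x0,y0,w,h,f,d): return panel_img(cam,x0,y0,w,h,f,d)
D=[(F(circ(-30,43,1,88.5)),y),(F(circ(-30,-43,1,88.5)),y)]
im=np.zeros((600,800,3),np.uint8)
I=c("top",370,238,36,30,13,D)[:,:468]; im[:390,:468]=I
J=c("top",280,222,20,22,16,[]); im[:352,475:795]=J
K=c("side",300,160,22,12,16,D); im[400:592,:352]=K
L=c("side",300,188,22,14,16,[]); im[370:594,440:792]=L
cv2.imwrite("pics/z1.png",cv2.convertScaleAbs(im,alpha=1.3,beta=20))
```

```text
(no output)
```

View pics/z1.png

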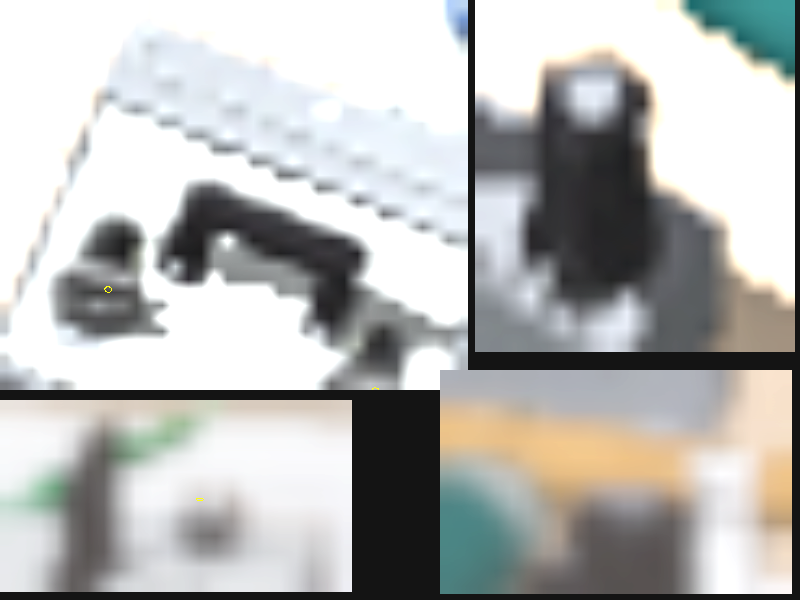

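Run:
```python
from h import *
print("drv top",atz("top",(287.0,227.4),.129),"side",atz("side",(311.4,195.6),.129))
print("bar top",atz("top",(370+277/13-.5,238+222/13-.5),.113))
print("head L",atz("top",(370+100/13-.5,238+290/13-.5),.0885))
print("head Lside",atz("side",(300+210/16-.5,160+118/16-.5),.083))
p,r,s=tool(); print(p,r.as_matrix().round(3))
```

```text
drv top [ 0.43889886 -0.0161381   0.129     ] side [ 0.43728998 -0.01662846  0.129     ]
bar top [ 0.50085845 -0.4356599   0.113     ]
head L [ 0.47098518 -0.39295768  0.0885    ]
head Lside [ 0.4692636  -0.48116175  0.083     ]
[0.21692127 0.58575506 0.4034727 ] [[-0.938  0.347 -0.001]
 [ 0.347  0.938 -0.002]
 [ 0.    -0.002 -1.   ]]
```

```bash
cat >> h.py <<'E'
def go(x,y,z,ya):  # TCP target, tool-y angle deg, tool down
    p,r,s=tool(); a=np.radians(ya); Y=np.array([np.cos(a),np.sin(a),0]); Z=np.array([0,0,-1.]); T=np.c_[np.cross(Y,Z),Y,Z]
    d=r.as_matrix().T@(np.array([x,y,z])-p)*1000; w=R.from_matrix(r.as_matrix().T@T).as_rotvec()
    print("t",d.round(1),"w",w.round(4),"| now",p.round(4),"yang",round(np.degrees(np.arctan2(*r.as_matrix()[1::-1,1])),2),"j",s["joints"].round(0),"t",round(s["t"],2))
E
python3 -c "
from h import *
go(.438,-.0165,.40,0)"
```

```text
t [-416.5 -487.9    4.4] w [-2.100e-03  1.100e-03  1.216e+00] | now [0.2169 0.5858 0.4035] yang 69.67 j [63. 12. 93.  0. 75. -6.] t 0.1
```

carry_out([
  {"tx":-416,"ty":-488,"tz":4,"wz":1.216},
  {"tx":-416,"ty":-488,"tz":4,"wz":1.216},
  {"tx":-416,"ty":-488,"tz":4,"wz":1.216},
  {"tx":-416,"ty":-488,"tz":4,"wz":1.216},
  {"tx":-416,"ty":-488,"tz":4,"wz":1.216},
  {"tx":-416,"ty":-488,"tz":4,"wz":1.216},
  {"tx":-416,"ty":-488,"tz":4,"wz":1.216},
  {"tx":-416,"ty":-488,"tz":4,"wz":1.216},
  {"tx":-416,"ty":-488,"tz":4,"wz":1.216},
  {"tx":-416,"ty":-488,"tz":4,"wz":1.216},
])

```text
$.commands[0]: bad value
```

```bash
python3 -c "
from h import *
go(.438,-.0165,.40,0)"
```

```text
t [-416.5 -487.9    4.4] w [-2.100e-03  1.100e-03  1.216e+00] | now [0.2169 0.5858 0.4035] yang 69.67 j [63. 12. 93.  0. 75. -6.] t 0.1
```

carry_out([
  {"tx":-416,"ty":-488,"tz":4,"wx":0,"wy":0,"wz":1.216},
])

```text
t: 0.18
ee_pos: [0.2301, 0.5502, 0.4031]
orientation: [179.9, -0.2, 152.6]
contact_force: [1.0, -1.0, 0.6]
grip_width: 0.0856
grip_force: 0.0
```

```bash
python3 -c "
from h import *
go(.438,-.0165,.40,0)"
```

```text
t [-445.2 -407.7    1.2] w [-1.0000e-04 -3.4000e-03  1.0931e+00] | now [0.2301 0.5502 0.4031] yang 62.63 j [61.  9. 97.  0. 74. -2.] t 0.18
```

carry_out([
  {"tx":-445,"ty":-408,"tz":1,"wx":0,"wy":-0.003,"wz":1.09},
  {"tx":-445,"ty":-408,"tz":1,"wx":0,"wy":-0.003,"wz":1.09},
  {"tx":-445,"ty":-408,"tz":1,"wx":0,"wy":-0.003,"wz":1.09},
  {"tx":-445,"ty":-408,"tz":1,"wx":0,"wy":-0.003,"wz":1.09},
  {"tx":-445,"ty":-408,"tz":1,"wx":0,"wy":-0.003,"wz":1.09},
  {"tx":-445,"ty":-408,"tz":1,"wx":0,"wy":-0.003,"wz":1.09},
  {"tx":-445,"ty":-408,"tz":1,"wx":0,"wy":-0.003,"wz":1.09},
  {"tx":-445,"ty":-408,"tz":1,"wx":0,"wy":-0.003,"wz":1.09},
  {"tx":-445,"ty":-408,"tz":1,"wx":0,"wy":-0.003,"wz":1.09},
  {"tx":-445,"ty":-408,"tz":1,"wx":0,"wy":-0.003,"wz":1.09},
])

```text
t: 1.02
ee_pos: [0.3737, 0.1535, 0.4035]
orientation: [179.9, 0.1, 89.9]
contact_force: [1.5, -0.1, -0.2]
grip_width: 0.0856
grip_force: 0.0
```

```bash
python3 -c "
from h import *
go(.438,-.0165,.40,0)"
```

```text
t [-169.9   64.6    4. ] w [ 0.0017  0.0024 -0.0017] | now [0.3737 0.1535 0.4035] yang -0.09 j [ 12. -16. 121.  -0.  76.  13.] t 1.02
```

carry_out([
  {"tx":-170,"ty":64.6,"tz":4,"wx":0,"wy":0,"wz":0},
  {"tx":-170,"ty":64.6,"tz":4,"wx":0,"wy":0,"wz":0},
  {"tx":-170,"ty":64.6,"tz":4,"wx":0,"wy":0,"wz":0},
  {"tx":-170,"ty":64.6,"tz":4,"wx":0,"wy":0,"wz":0},
  {"tx":-170,"ty":64.6,"tz":4,"wx":0,"wy":0,"wz":0},
  {"tx":-170,"ty":64.6,"tz":4,"wx":0,"wy":0,"wz":0},
  {"tx":-170,"ty":64.6,"tz":40,"wx":0,"wy":0,"wz":0},
  {"tx":-170,"ty":64.6,"tz":70,"wx":0,"wy":0,"wz":0},
])

```text
t: 1.68
ee_pos: [0.4393, -0.0146, 0.3348]
orientation: [179.7, 0.1, 90.0]
contact_force: [-1.6, 1.2, 0.2]
grip_width: 0.0853
grip_force: 0.0
```

```bash
python3 -c "
from h import *
go(.438,-.0165,.252,0)
snap('top','h1')
A=cal('top')['color'][:,:,::-1][195:255,250:320];snap('side','h2')
B=cal('side')['color'][:,:,::-1][150:230,280:350]
cv2.imwrite('pics/h.png',np.hstack([cv2.resize(A,(400,343),interpolation=2),cv2.resize(B,(300,343),interpolation=2)]))"
```

```text
t [-1.6 -1.8 82.8] w [0.0056 0.0025 0.    ] | now [ 0.4393 -0.0146  0.3348] yang 0.0 j [-11.  -7. 120.  -0.  66. -11.] t 1.68
```

View pics/h.png

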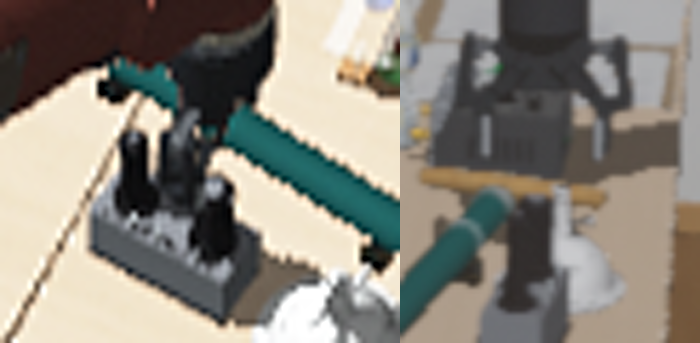

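The gripper stands above the wide driver, which is the right-hand one at (215,215) in the crop. In the side crop the finger midpoint (542) is close to the handle (537).

carry_out([
  {"tx":-1.6,"ty":-1.8,"tz":40,"wx":0.005,"wy":0.002,"wz":0},
  {"tx":-1.6,"ty":-1.8,"tz":83,"wx":0.005,"wy":0.002,"wz":0},
  {"tx":-1.6,"ty":-1.8,"tz":83,"wx":0.005,"wy":0.002,"wz":0},
  {"tx":-1.6,"ty":-1.8,"tz":83,"wx":0.005,"wy":0.002,"wz":0},
])

```text
t: 2.12
ee_pos: [0.4359, -0.0156, 0.25]
orientation: [-179.4, -0.1, 90.1]
contact_force: [0.9, -0.3, 0.3]
grip_width: 0.0854
grip_force: 0.0
```

carry_out([
  {"tx":0,"ty":0,"tz":0,"wx":0,"wy":0,"wz":0},
  {"tx":0,"ty":0,"tz":0,"wx":0,"wy":0,"wz":0},
  {"tx":0,"ty":0,"tz":0,"wx":0,"wy":0,"wz":0},
  {"tx":0,"ty":0,"tz":0,"wx":0,"wy":0,"wz":0},
  {"tx":0,"ty":0,"tz":0,"wx":0,"wy":0,"wz":0},
  {"tx":0,"ty":0,"tz":0,"wx":0,"wy":0,"wz":0},
  {"tx":0,"ty":0,"tz":0,"wx":0,"wy":0,"wz":0},
  {"tx":0,"ty":0,"tz":0,"wx":0,"wy":0,"wz":0},
], jaw=-1, squeeze=30)

```text
t: 2.78
ee_pos: [0.4382, -0.0167, 0.2533]
orientation: [-180.0, 0.0, 90.0]
contact_force: [-0.3, 1.4, 5.8]
grip_width: 0.0301
grip_force: 29.2
```

```bash
python3 -c "
from h import *
go(.438,-.0165,.252,0)
s=read_state();print(s['contact_force'],s['wrist_torque'])"
```

```text
t [ 0.2 -0.2  1.3] w [-0.0003  0.0008  0.0006] | now [ 0.4382 -0.0167  0.2533] yang 0.04 j [-11.   1. 123.  -0.  56. -11.] t 2.78
[-0.26610002  1.36471056  5.77397301] [ 0.05949375  0.27007864 -0.03979892]
```

carry_out([
  {"tx":0,"ty":0,"tz":0,"wx":0,"wy":0,"wz":0},
  {"tx":0,"ty":0,"tz":0,"wx":0,"wy":0,"wz":0},
  {"tx":0,"ty":0,"tz":0,"wx":0,"wy":0,"wz":0.1},
  {"tx":0,"ty":0,"tz":0,"wx":0,"wy":0,"wz":0.15},
  {"tx":0,"ty":0,"tz":0,"wx":0,"wy":0,"wz":0.15},
], jaw=-0.06)

```text
t: 3.2
ee_pos: [0.4369, -0.0165, 0.2511]
orientation: [-179.8, 0.1, 81.4]
contact_force: [-0.8, -0.2, -0.0]
grip_width: 0.0401
grip_force: 0.0
```

carry_out([
  {"tx":0,"ty":0,"tz":0,"wx":0,"wy":0,"wz":0},
  {"tx":0,"ty":0,"tz":0,"wx":0,"wy":0,"wz":0},
  {"tx":0,"ty":0,"tz":0,"wx":0,"wy":0,"wz":0},
  {"tx":0,"ty":0,"tz":0,"wx":0,"wy":0,"wz":0},
  {"tx":0,"ty":0,"tz":0,"wx":0,"wy":0,"wz":0},
], jaw=-1, squeeze=30)

```text
t: 3.62
ee_pos: [0.4372, -0.0165, 0.2513]
orientation: [-179.8, 0.1, 81.5]
contact_force: [0.3, -0.1, 0.4]
grip_width: 0.0278
grip_force: 29.7
```

carry_out([
  {"tx":0,"ty":0,"tz":-10,"wx":0,"wy":0,"wz":0},
  {"tx":0,"ty":0,"tz":-45,"wx":0,"wy":0,"wz":0},
  {"tx":0,"ty":0,"tz":-85,"wx":0,"wy":0,"wz":0},
  {"tx":0,"ty":0,"tz":-125,"wx":0,"wy":0,"wz":0},
  {"tx":0,"ty":0,"tz":-150,"wx":0,"wy":0,"wz":0},
  {"tx":0,"ty":0,"tz":-150,"wx":0,"wy":0,"wz":0},
  {"tx":0,"ty":0,"tz":-150,"wx":0,"wy":0,"wz":0},
], squeeze=80)

```text
t: 4.2
ee_pos: [0.4379, -0.0165, 0.4035]
orientation: [179.9, 0.1, 81.5]
contact_force: [-0.1, -0.2, -2.3]
grip_width: 0.0275
grip_force: 80.7
```

```bash
cat > tip.py <<'E'
from h import *
import sys
p,r,s=tool(); f=p+r.as_matrix()[:,2]*.155; t=p+r.as_matrix()[:,2]*.25
n=sys.argv[1]; out=[]
for c in("side","top"):
    snap(c,"_tmp"); q=proj(c,[t])[0]; x,y=int(q[0])-15,int(q[1])-22; print(c,"tip px",q.round(1),"crop",x,y)
    out.append(cv2.resize(cal(c)["color"][:,:,::-1][y:y+36,x:x+30],(300,360),interpolation=0))
cv2.imwrite(f"pics/tip{n}.png",np.hstack(out)); print(s["grip_width"],s["contact_force"].round(1))
go(.471,-.3935,.40,-90)
E
python3 tip.py 1
```

```text
side tip px [311.3 189.2] crop 296 167
top tip px [287.2 224.3] crop 272 202
0.027466438974821678 [-0.1 -0.2 -2.3]
t [-368.    89.8   -0.4] w [-0.0047  0.0052  1.4218] | now [ 0.4368 -0.0163  0.3999] yang -8.54 j [-11. -11. 117.  -0.  75.  -3.] t 4.3
```

carry_out([
  {"tx":-368,"ty":90,"tz":0,"wx":0,"wy":0,"wz":0.7},
  {"tx":-368,"ty":90,"tz":0,"wx":0,"wy":0,"wz":0.7},
  {"tx":-368,"ty":90,"tz":0,"wx":0,"wy":0,"wz":0.7},
  {"tx":-368,"ty":90,"tz":0,"wx":0,"wy":0,"wz":0.7},
  {"tx":-368,"ty":90,"tz":0,"wx":0,"wy":0,"wz":0.7},
  {"tx":-368,"ty":90,"tz":0,"wx":0,"wy":0,"wz":0.7},
  {"tx":-368,"ty":90,"tz":0,"wx":0,"wy":0,"wz":0.7},
  {"tx":-368,"ty":90,"tz":0,"wx":0,"wy":0,"wz":0.7},
  {"tx":-368,"ty":90,"tz":0,"wx":0,"wy":0,"wz":0.7},
  {"tx":-368,"ty":90,"tz":0,"wx":0,"wy":0,"wz":0.7},
])

```text
t: 5.13
ee_pos: [0.4708, -0.3994, 0.3975]
orientation: [-179.8, 0.3, 41.1]
contact_force: [-0.5, 0.5, -0.7]
grip_width: 0.0274
grip_force: 80.5
```

```bash
python3 tip.py 2
```

```text
side tip px [311.4 158.5] crop 296 136
top tip px [381.2 253.4] crop 366 231
0.0273863798478313 [-0.5  0.5 -0.7]
t [ 1.  -1.3 -2.4] w [-0.007   0.006   0.7188] | now [ 0.4711 -0.3951  0.3976] yang -48.82 j [-46.  12.  94.  -0.  75.   2.] t 5.23
```

carry_out([
  {"tx":1,"ty":-1.3,"tz":-2,"wx":0,"wy":0,"wz":0.72},
  {"tx":1,"ty":-1.3,"tz":-2,"wx":0,"wy":0,"wz":0.72},
  {"tx":1,"ty":-1.3,"tz":-2,"wx":0,"wy":0,"wz":0.72},
  {"tx":1,"ty":-1.3,"tz":-2,"wx":0,"wy":0,"wz":0.72},
  {"tx":1,"ty":-1.3,"tz":-2,"wx":0,"wy":0,"wz":0.72},
  {"tx":1,"ty":-1.3,"tz":-2,"wx":0,"wy":0,"wz":0.72},
  {"tx":1,"ty":-1.3,"tz":-2,"wx":0,"wy":0,"wz":0.72},
])

```text
t: 5.82
ee_pos: [0.4717, -0.3899, 0.4014]
orientation: [-179.8, 0.4, 0.1]
contact_force: [-0.7, -0.1, -1.9]
grip_width: 0.0272
grip_force: 80.6
```

```bash
python3 tip.py 3; python3 -c "
import cv2,numpy as np
a=[cv2.imread(f'pics/tip{i}.png') for i in(1,2,3)]
im=np.vstack([np.hstack([x[:,:300] for x in a]),np.hstack([x[:,300:] for x in a])]); cv2.imwrite('pics/tips.png',cv2.resize(im,(750,600),interpolation=0))"
```

```text
side tip px [311.  158.4] crop 295 136
top tip px [378.9 251.7] crop 363 229
0.027239155907833323 [-0.7 -0.1 -1.9]
t [-0.8  3.   2. ] w [-0.0019  0.0054  0.0057] | now [ 0.4718 -0.3905  0.402 ] yang -89.68 j [-46.  11.  94.  -0.  75.  44.] t 5.92
```

View pics/tips.png

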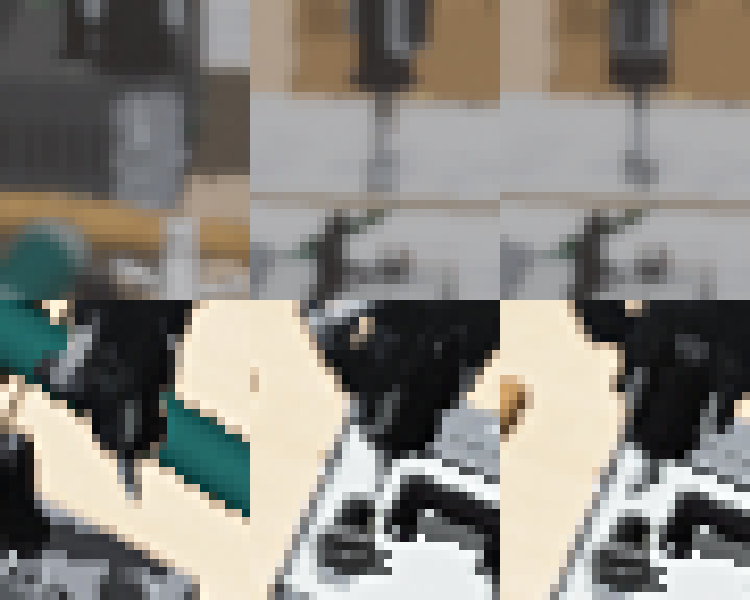

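```bash
python3 -c "
import cv2,numpy as np
for i in(2,3):
    g=cv2.imread(f'pics/tip{i}.png',0)[5::10,5:300:10].astype(int)
    print(i); print(g[9:26,10:22])
g=cv2.imread('pics/tip3.png',0)[5::10,305::10].astype(int);print(g[14:26,10:24])
g=cv2.imread('pics/tip2.png',0)[5::10,305::10].astype(int);print(g[14:26,10:24])
g=cv2.imread('pics/tip1.png',0)[5::10,305::10].astype(int);print(g[14:27,10:22])
"
```

```text
2
[[118 105  72  50  47  47  47  47  52  76 104 118]
 [120 115  98  73  61  55  55  61  79 103 118 121]
 [131 134 132 127 115  87  89 111 125 135 144 139]
 [164 165 165 164 146  98  99 133 155 159 160 157]
 [174 174 174 173 153 104 106 144 169 171 172 171]
 [175 175 174 173 157 127 131 151 172 175 175 174]
 [175 174 174 173 158 135 140 154 173 175 175 175]
 [174 174 174 171 158 137 151 166 173 174 174 174]
 [174 174 173 171 157 137 152 166 170 171 173 174]
 [172 172 172 170 154 131 136 148 167 169 171 173]
 [169 168 168 159 134 124 127 143 164 169 170 172]
 [169 168 168 156 133 134 136 148 164 167 170 171]
 [172 171 171 158 135 137 140 151 167 170 171 171]
 [172 173 171 157 128 129 132 150 170 172 172 172]
 [155 156 155 150 141 144 149 154 162 162 162 162]
 [143 140 143 141 135 136 133 130 140 140 141 141]
 [108 129 157 143 102 102 134 160 165 165 165 166]]
3
[[119 118 101  64  52  49  49  52  56  61  91 117]
 [122 119 115 103  88  71  59  74  94 102 114 122]
 [142 130 133 133 130 114  80 101 126 130 137 144]
 [167 164 165 165 164 144  98 122 153 157 158 160]
 [173 173 174 174 172 15
[... 2021 characters left out ...]
87 106  20  14   8  79 214  63  11]]
[[177  10  18  23  36  92  47  12  11  15  87  79]
 [230   9  26  26  36  92  35  10  14  17  89  84]
 [242 100  23  21  43  74  18   9  11  47  85  82]
 [238 211  46  18  34  31   7  13  96  71  78  80]
 [235 239 192 137  46  12  52  48  93  60  69  73]
 [232 234 238 226 109  50 138 203 193  43  50  64]
 [231 231 234 239 142  67 172 246 244 189 195  49]
 [231 231 232 236 181  62 145 242 236 238 243 192]
 [232 232 231 234 226 118 114 240 233 232 235 240]
 [231 232 232 232 237 185 134 237 234 231 231 233]
 [230 231 231 232 233 223 207 235 233 232 232 232]
 [228 233 232 231 232 232 232 233 232 233 232 233]
 [198 218 232 234 233 230 231 230 230 230 231 232]]
```

The rotated views show the blade about 4 px wide side-on at A=-49°. From the top it is narrow at -49° and wider at -90°. So the blade's angle is tool-y + 60°. The tip lies within 1 px of where it is predicted, so next I go above the left cam with the blade at about 97°.

```bash
python3 -c "
from h import *
go(.4715,-.394,.355,-143)"
```

```text
t [-0.   3.6 47. ] w [7.000e-04 5.900e-03 9.307e-01] | now [ 0.4718 -0.3905  0.402 ] yang -89.68 j [-46.  11.  94.  -0.  75.  44.] t 5.92
```

carry_out([
  {"tx":0,"ty":3.6,"tz":20,"wx":0,"wy":0.006,"wz":0.931},
  {"tx":0,"ty":3.6,"tz":47,"wx":0,"wy":0.006,"wz":0.931},
  {"tx":0,"ty":3.6,"tz":47,"wx":0,"wy":0.006,"wz":0.931},
  {"tx":0,"ty":3.6,"tz":47,"wx":0,"wy":0.006,"wz":0.931},
  {"tx":0,"ty":3.6,"tz":47,"wx":0,"wy":0.006,"wz":0.931},
  {"tx":0,"ty":3.6,"tz":47,"wx":0,"wy":0.006,"wz":0.931},
  {"tx":0,"ty":3.6,"tz":47,"wx":0,"wy":0.006,"wz":0.931},
  {"tx":0,"ty":3.6,"tz":47,"wx":0,"wy":0.006,"wz":0.931},
  {"tx":0,"ty":3.6,"tz":47,"wx":0,"wy":0.006,"wz":0.931},
  {"tx":0,"ty":3.6,"tz":47,"wx":0,"wy":0.006,"wz":0.931},
])

```text
t: 6.75
ee_pos: [0.4717, -0.3951, 0.3558]
orientation: [180.0, -0.1, -53.0]
contact_force: [-0.0, 0.7, -0.3]
grip_width: 0.0273
grip_force: 80.6
```

```bash
python3 tip.py 4; python3 -c "
from h import *
go(.4715,-.394,.338,-143)
A=cal('top')['color'][:,:,::-1][236:281,360:420];B=cal('side')['color'][:,:,::-1][140:188,285:335]
cv2.imwrite('pics/v4.png',np.hstack([cv2.resize(A,(480,360),interpolation=2),cv2.resize(B,(310,360),interpolation=2)]))"
```

```text
side tip px [310.5 168.1] crop 295 146
top tip px [378.6 257.7] crop 363 235
0.02725764809089649 [-0.   0.7 -0.3]
t [ -1.8  -0.5 -43.9] w [ 0.0018 -0.0024 -0.9269] | now [ 0.4717 -0.3953  0.3561] yang -143.11 j [-46.  14.  96.  -0.  70.  97.] t 6.85
t [-1.2 -0.6 18.1] w [ 0.0005 -0.0028 -0.0019] | now [ 0.4717 -0.3953  0.3561] yang -143.11 j [-46.  14.  96.  -0.  70.  97.] t 6.85
```

View pics/v4.png

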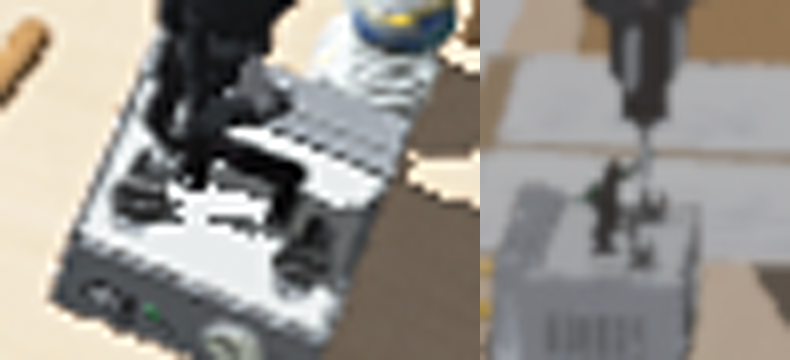

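The driver stands over the left head. In the side crop the shank is at column 645 and the head at 642. I'll lower it gently.

carry_out([
  {"tx":-1.2,"ty":-0.6,"tz":6,"wx":0,"wy":-0.003,"wz":0},
  {"tx":-1.2,"ty":-0.6,"tz":12,"wx":0,"wy":-0.003,"wz":0},
  {"tx":-1.2,"ty":-0.6,"tz":16,"wx":0,"wy":-0.003,"wz":0},
  {"tx":-1.2,"ty":-0.6,"tz":18,"wx":0,"wy":-0.003,"wz":0},
  {"tx":-1.2,"ty":-0.6,"tz":20,"wx":0,"wy":-0.003,"wz":0},
])

```text
t: 7.27
ee_pos: [0.4713, -0.3943, 0.3354]
orientation: [180.0, 0.1, -53.2]
contact_force: [0.3, -0.2, -0.8]
grip_width: 0.0272
grip_force: 80.6
```

carry_out([
  {"tx":0,"ty":0,"tz":1,"wx":0,"wy":0,"wz":0},
  {"tx":0,"ty":0,"tz":2,"wx":0,"wy":0,"wz":0},
  {"tx":0,"ty":0,"tz":3,"wx":0,"wy":0,"wz":0},
  {"tx":0,"ty":0,"tz":4,"wx":0,"wy":0,"wz":0},
])

```text
t: 7.6
ee_pos: [0.4716, -0.3945, 0.3325]
orientation: [180.0, -0.1, -53.2]
contact_force: [0.3, -0.4, -0.9]
grip_width: 0.0272
grip_force: 80.6
```

carry_out([
  {"tx":0,"ty":0,"tz":1.5,"wx":0,"wy":0,"wz":0},
  {"tx":0,"ty":0,"tz":1.5,"wx":0,"wy":0,"wz":-0.1},
  {"tx":0,"ty":0,"tz":1.5,"wx":0,"wy":0,"wz":-0.2},
  {"tx":0,"ty":0,"tz":1.5,"wx":0,"wy":0,"wz":-0.3},
  {"tx":0,"ty":0,"tz":1.5,"wx":0,"wy":0,"wz":-0.4},
  {"tx":0,"ty":0,"tz":1.5,"wx":0,"wy":0,"wz":-0.4},
])

```text
t: 8.1
ee_pos: [0.4715, -0.3945, 0.3308]
orientation: [180.0, -0.0, -30.2]
contact_force: [1.0, 0.1, -1.6]
grip_width: 0.027
grip_force: 81.1
```

```bash
python3 -c "
from h import *
go(.4715,-.394,.331,-50)
s=read_state();print(s['contact_force'],s['wrist_torque'])"
```

```text
t [-0.3 -0.4 -0.2] w [ 9.000e-04  1.000e-04 -1.226e+00] | now [ 0.4715 -0.3945  0.3308] yang -120.25 j [-46.  15.  97.  -0.  67.  74.] t 8.1
[ 1.04073799  0.14531268 -1.63223559] [-0.04703884 -0.0351175  -0.11522916]
```

A wrist torque of -0.115 Nm means the blade is engaged and driving. I'll continue the turn.

carry_out([
  {"tx":0,"ty":0,"tz":0,"wx":0,"wy":0,"wz":-0.1},
  {"tx":0,"ty":0,"tz":0,"wx":0,"wy":0,"wz":-0.2},
  {"tx":0,"ty":0,"tz":0,"wx":0,"wy":0,"wz":-0.3},
  {"tx":0,"ty":0,"tz":0,"wx":0,"wy":0,"wz":-0.4},
  {"tx":0,"ty":0,"tz":0,"wx":0,"wy":0,"wz":-0.5},
  {"tx":0,"ty":0,"tz":0,"wx":0,"wy":0,"wz":-0.6},
  {"tx":0,"ty":0,"tz":0,"wx":0,"wy":0,"wz":-0.7},
  {"tx":0,"ty":0,"tz":0,"wx":0,"wy":0,"wz":-0.8},
  {"tx":0,"ty":0,"tz":0,"wx":0,"wy":0,"wz":-0.9},
  {"tx":0,"ty":0,"tz":0,"wx":0,"wy":0,"wz":-1.0},
])

```text
t: 8.93
ee_pos: [0.4728, -0.3942, 0.3309]
orientation: [179.8, -0.3, 27.0]
contact_force: [4.6, 1.3, -4.3]
grip_width: 0.0273
grip_force: 81.3
```

carry_out([
  {"tx":0,"ty":0,"tz":0,"wx":0,"wy":0,"wz":-0.08},
  {"tx":0,"ty":0,"tz":0,"wx":0,"wy":0,"wz":-0.14},
  {"tx":0,"ty":0,"tz":0,"wx":0,"wy":0,"wz":-0.2},
  {"tx":0,"ty":0,"tz":0,"wx":0,"wy":0,"wz":-0.2},
])

```text
t: 9.27
ee_pos: [0.4731, -0.3939, 0.3309]
orientation: [179.8, -0.3, 38.3]
contact_force: [5.7, 1.0, -3.0]
grip_width: 0.0273
grip_force: 81.2
```

```bash
python3 -c "
from h import *
go(.4715,-.394,.331,-50)
s=read_state();print(s['contact_force'],s['wrist_torque'])"
```

```text
t [-1.3 -0.9 -0.1] w [ 0.0038 -0.005  -0.0294] | now [ 0.4731 -0.3939  0.3309] yang -51.68 j [-46.  15.  97.   0.  67.   5.] t 9.27
[ 5.74403575  0.97715877 -3.04544329] [ 0.31475903 -1.31984737 -0.11216414]
```

carry_out([
  {"tx":0,"ty":0,"tz":0,"wx":0,"wy":0,"wz":-0.04},
  {"tx":0,"ty":0,"tz":0,"wx":0,"wy":0,"wz":-0.08},
  {"tx":0,"ty":0,"tz":0,"wx":0,"wy":0,"wz":-0.08},
])

```text
t: 9.52
ee_pos: [0.4732, -0.3938, 0.3309]
orientation: [179.8, -0.3, 42.9]
contact_force: [6.4, 2.0, -3.4]
grip_width: 0.0273
grip_force: 81.1
```

```bash
python3 -c "
from h import *
go(.4715,-.394,.331,-60)
s=read_state();print(s['contact_force'],s['wrist_torque'])"
```

```text
t [-1.4 -1.  -0.1] w [ 0.0035 -0.0056  0.2245] | now [ 0.4732 -0.3938  0.3309] yang -47.14 j [-46.  15.  97.   0.  67.   1.] t 9.52
[ 6.35810596  1.97599753 -3.41219756] [ 0.42304119 -1.3906079  -0.17738731]
```

carry_out([
  {"tx":0,"ty":0,"tz":0,"wx":0,"wy":0,"wz":0.12},
  {"tx":0,"ty":0,"tz":0,"wx":0,"wy":0,"wz":0.2},
  {"tx":0,"ty":0,"tz":-8,"wx":0,"wy":0,"wz":0.2},
  {"tx":0,"ty":0,"tz":-20,"wx":0,"wy":0,"wz":0.2},
  {"tx":0,"ty":0,"tz":-40,"wx":0,"wy":0,"wz":0.3},
])

```text
t: 9.93
ee_pos: [0.471, -0.394, 0.3699]
orientation: [-179.8, 0.1, 25.8]
contact_force: [-1.0, 0.1, -1.6]
grip_width: 0.0272
grip_force: 80.6
```

```bash
python3 -c "
from h import *
go(.472,-.480,.360,-143)
s=read_state();print(s['contact_force'],s['wrist_torque'])"
```

```text
t [-36.5  77.9   9.7] w [-1.3000e-03  3.8000e-03  1.3751e+00] | now [ 0.471  -0.394   0.3699] yang -64.21 j [-46.  13.  96.  -0.  72.  18.] t 9.93
[-0.98117444  0.13918771 -1.63424823] [-0.00903081  0.00239598 -0.00806338]
```

carry_out([
  {"tx":-36.5,"ty":78,"tz":5,"wx":0,"wy":0.003,"wz":1.375},
  {"tx":-36.5,"ty":78,"tz":5,"wx":0,"wy":0.003,"wz":1.375},
  {"tx":-36.5,"ty":78,"tz":5,"wx":0,"wy":0.003,"wz":1.375},
  {"tx":-36.5,"ty":78,"tz":5,"wx":0,"wy":0.003,"wz":1.375},
  {"tx":-36.5,"ty":78,"tz":5,"wx":0,"wy":0.003,"wz":1.375},
  {"tx":-36.5,"ty":78,"tz":5,"wx":0,"wy":0.003,"wz":1.375},
  {"tx":-36.5,"ty":78,"tz":5,"wx":0,"wy":0.003,"wz":1.375},
  {"tx":-36.5,"ty":78,"tz":10,"wx":0,"wy":0.003,"wz":1.375},
  {"tx":-36.5,"ty":78,"tz":10,"wx":0,"wy":0.003,"wz":1.375},
  {"tx":-36.5,"ty":78,"tz":10,"wx":0,"wy":0.003,"wz":1.375},
])

```text
t: 10.77
ee_pos: [0.4726, -0.4809, 0.3622]
orientation: [-180.0, -0.2, -46.1]
contact_force: [-0.4, -0.1, -0.8]
grip_width: 0.0272
grip_force: 80.7
```

carry_out([
  {"tx":0,"ty":0,"tz":0,"wx":0,"wy":0,"wz":0.127},
  {"tx":0,"ty":0,"tz":0,"wx":0,"wy":0,"wz":0.127},
  {"tx":0,"ty":0,"tz":0,"wx":0,"wy":0,"wz":0.127},
])

```text
t: 11.02
ee_pos: [0.4727, -0.4809, 0.3623]
orientation: [-179.9, -0.2, -52.9]
contact_force: [0.2, -0.3, -0.8]
grip_width: 0.0273
grip_force: 80.7
```

```bash
python3 tip.py 5; python3 -c "
from h import *
go(.472,-.480,.332,-143)
A=cal('top')['color'][:,:,::-1][236:281,360:420];B=cal('side')['color'][:,:,::-1][140:188,285:335]
cv2.imwrite('pics/v5.png',np.hstack([cv2.resize(A,(480,360),interpolation=2),cv2.resize(B,(310,360),interpolation=2)]))"
```

```text
side tip px [311.8 160.5] crop 296 138
top tip px [399.8 264.4] crop 384 242
0.02726324895406277 [ 0.2 -0.3 -0.8]
t [-70.5 -51.3 -38.4] w [ 5.000e-04 -3.700e-03 -9.235e-01] | now [ 0.4727 -0.4807  0.3618] yang -142.91 j [-51.  20.  87.   0.  72.  91.] t 11.12
t [-1.1  0.1 29.7] w [-0.0011 -0.0034  0.0015] | now [ 0.4727 -0.4807  0.3618] yang -142.91 j [-51.  20.  87.   0.  72.  91.] t 11.12
```

View pics/v5.png

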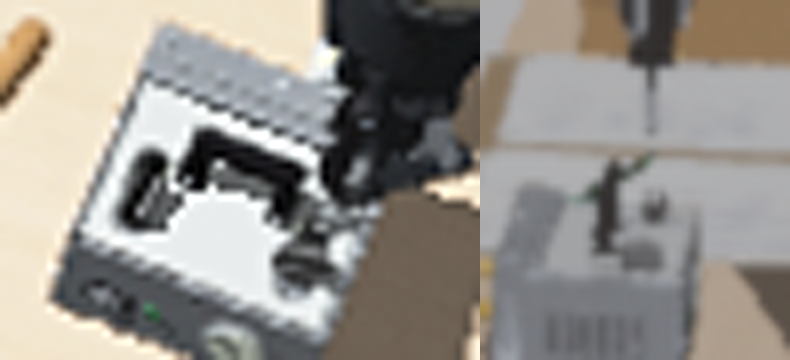

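The left head now lies along its hole. The driver is above the right head, with side-crop columns 651 and 653. I'll lower it.

carry_out([
  {"tx":-1,"ty":0,"tz":8,"wx":0,"wy":-0.003,"wz":0},
  {"tx":-1,"ty":0,"tz":16,"wx":0,"wy":-0.003,"wz":0},
  {"tx":-1,"ty":0,"tz":21,"wx":0,"wy":-0.003,"wz":0},
  {"tx":-1,"ty":0,"tz":25,"wx":0,"wy":-0.003,"wz":0},
  {"tx":-1,"ty":0,"tz":27,"wx":0,"wy":-0.003,"wz":0},
  {"tx":-1,"ty":0,"tz":29,"wx":0,"wy":-0.003,"wz":0},
  {"tx":-1,"ty":0,"tz":31,"wx":0,"wy":-0.003,"wz":0},
])

```text
t: 11.7
ee_pos: [0.4715, -0.4801, 0.3298]
orientation: [180.0, 0.1, -53.0]
contact_force: [-4.5, 1.5, 9.1]
grip_width: 0.0271
grip_force: 81.7
```

```bash
python3 -c "
from h import *
go(.472,-.480,.331,-143)
s=read_state();print(s['contact_force'],s['wrist_torque'])"
```

```text
t [ 0.2 -0.4 -1.2] w [ 0.0008  0.0019 -0.0009] | now [ 0.4715 -0.4801  0.3298] yang -143.05 j [-51.  22.  89.  -0.  69.  92.] t 11.7
[-4.48161788  1.47800273  9.08427823] [0.12705098 0.98940498 0.03552178]
```

carry_out([
  {"tx":-0.6,"ty":0.8,"tz":-1.2,"wx":0,"wy":0,"wz":0},
  {"tx":-0.6,"ty":0.8,"tz":-1.2,"wx":0,"wy":0,"wz":-0.1},
  {"tx":-0.6,"ty":0.8,"tz":-1.2,"wx":0,"wy":0,"wz":-0.2},
  {"tx":-0.6,"ty":0.8,"tz":-1.2,"wx":0,"wy":0,"wz":-0.3},
  {"tx":-0.6,"ty":0.8,"tz":-1.2,"wx":0,"wy":0,"wz":-0.4},
  {"tx":-0.6,"ty":0.8,"tz":-1.2,"wx":0,"wy":0,"wz":-0.5},
])

```text
t: 12.2
ee_pos: [0.4705, -0.4804, 0.3308]
orientation: [179.9, 0.0, -24.2]
contact_force: [-3.0, -2.4, -1.8]
grip_width: 0.027
grip_force: 81.4
```

```bash
python3 -c "
from h import *
go(.471,-.480,.331,-48)
s=read_state();print(s['contact_force'],s['wrist_torque'])"
```

```text
t [ 0.3 -0.6 -0.2] w [ 5.0000e-04  1.0000e-03 -1.1547e+00] | now [ 0.4705 -0.4804  0.3308] yang -114.16 j [-52.  22.  89.  -0.  69.  63.] t 12.2
[-3.03960776 -2.43340863 -1.77436646] [-0.59457538  0.79445298 -0.11785841]
```

Engaged (-0.118 Nm). I'll continue.

carry_out([
  {"tx":0,"ty":0,"tz":0,"wx":0,"wy":0,"wz":-0.1},
  {"tx":0,"ty":0,"tz":0,"wx":0,"wy":0,"wz":-0.2},
  {"tx":0,"ty":0,"tz":0,"wx":0,"wy":0,"wz":-0.3},
  {"tx":0,"ty":0,"tz":0,"wx":0,"wy":0,"wz":-0.4},
  {"tx":0,"ty":0,"tz":0,"wx":0,"wy":0,"wz":-0.5},
  {"tx":0,"ty":0,"tz":0,"wx":0,"wy":0,"wz":-0.6},
  {"tx":0,"ty":0,"tz":0,"wx":0,"wy":0,"wz":-0.7},
  {"tx":0,"ty":0,"tz":0,"wx":0,"wy":0,"wz":-0.8},
  {"tx":0,"ty":0,"tz":0,"wx":0,"wy":0,"wz":-0.9},
  {"tx":0,"ty":0,"tz":0,"wx":0,"wy":0,"wz":-1.0},
])

```text
t: 13.03
ee_pos: [0.4719, -0.4797, 0.3308]
orientation: [179.9, -0.2, 33.1]
contact_force: [1.2, -0.7, -3.5]
grip_width: 0.0271
grip_force: 81.4
```

carry_out([
  {"tx":0,"ty":0,"tz":0,"wx":0,"wy":0,"wz":-0.08},
  {"tx":0,"ty":0,"tz":0,"wx":0,"wy":0,"wz":-0.16},
  {"tx":0,"ty":0,"tz":0,"wx":0,"wy":0,"wz":-0.18},
  {"tx":0,"ty":0,"tz":0,"wx":0,"wy":0,"wz":-0.18},
])

```text
t: 13.37
ee_pos: [0.472, -0.4795, 0.3309]
orientation: [179.9, -0.2, 43.1]
contact_force: [3.1, 0.4, -4.5]
grip_width: 0.0274
grip_force: 81.2
```

```bash
python3 -c "
from h import *
go(.471,-.480,.331,-48)
s=read_state();print(s['contact_force'],s['wrist_torque'])"
```

```text
t [-1.1 -0.3 -0.1] w [ 0.0018 -0.004   0.0193] | now [ 0.472  -0.4795  0.3309] yang -46.9 j [-51.  22.  89.   0.  69.  -5.] t 13.37
[ 3.07635751  0.35909451 -4.48056173] [ 0.0342235  -0.76661831 -0.15614833]
```

carry_out([
  {"tx":0,"ty":0,"tz":0,"wx":0,"wy":0,"wz":0.12},
  {"tx":0,"ty":0,"tz":0,"wx":0,"wy":0,"wz":0.2},
  {"tx":0,"ty":0,"tz":-8,"wx":0,"wy":0,"wz":0.2},
  {"tx":0,"ty":0,"tz":-25,"wx":0,"wy":0,"wz":0.2},
  {"tx":0,"ty":0,"tz":-50,"wx":0,"wy":0,"wz":0.2},
  {"tx":0,"ty":0,"tz":-72,"wx":0,"wy":0,"wz":0.2},
])

```text
t: 13.87
ee_pos: [0.471, -0.4797, 0.4042]
orientation: [-179.9, -0.1, 31.8]
contact_force: [-0.5, -0.5, -1.4]
grip_width: 0.0271
grip_force: 80.7
```

```bash
python3 -c "
from h import *
go(.4375,-.0165,.400,-8.5)
s=read_state();print(s['contact_force'],s['wrist_torque'])"
```

```text
t [ 215.7 -411.3    5. ] w [-0.0009 -0.0016 -0.8673] | now [ 0.471  -0.4797  0.4042] yang -58.19 j [-52.  18.  86.   0.  76.   7.] t 13.87
[-0.53916296 -0.52214204 -1.38110649] [-0.00095058 -0.02518426 -0.04567883]
```

carry_out([
  {"tx":215.7,"ty":-411.3,"tz":4,"wx":0,"wy":-0.002,"wz":-0.867},
  {"tx":215.7,"ty":-411.3,"tz":4,"wx":0,"wy":-0.002,"wz":-0.867},
  {"tx":215.7,"ty":-411.3,"tz":4,"wx":0,"wy":-0.002,"wz":-0.867},
  {"tx":215.7,"ty":-411.3,"tz":4,"wx":0,"wy":-0.002,"wz":-0.867},
  {"tx":215.7,"ty":-411.3,"tz":4,"wx":0,"wy":-0.002,"wz":-0.867},
  {"tx":215.7,"ty":-411.3,"tz":4,"wx":0,"wy":-0.002,"wz":-0.867},
  {"tx":215.7,"ty":-411.3,"tz":4,"wx":0,"wy":-0.002,"wz":-0.867},
  {"tx":215.7,"ty":-411.3,"tz":4,"wx":0,"wy":-0.002,"wz":-0.867},
  {"tx":215.7,"ty":-411.3,"tz":4,"wx":0,"wy":-0.002,"wz":-0.867},
  {"tx":215.7,"ty":-411.3,"tz":4,"wx":0,"wy":-0.002,"wz":-0.867},
])

```text
t: 14.7
ee_pos: [0.441, -0.0625, 0.4012]
orientation: [179.9, 0.0, 81.4]
contact_force: [1.6, 1.1, -1.1]
grip_width: 0.0268
grip_force: 80.7
```

```bash
python3 -c "
from h import *
go(.4375,-.0165,.400,-8.5)"
```

```text
t [ 44.9 -10.3   1.1] w [ 0.0018  0.0006 -0.001 ] | now [ 0.441  -0.0625  0.4012] yang -8.56 j [-17. -10. 116.  -0.  74.  -9.] t 14.7
```

carry_out([
  {"tx":45,"ty":-10.3,"tz":1,"wx":0,"wy":0,"wz":0},
  {"tx":45,"ty":-10.3,"tz":1,"wx":0,"wy":0,"wz":0},
  {"tx":45,"ty":-10.3,"tz":30,"wx":0,"wy":0,"wz":0},
  {"tx":45,"ty":-10.3,"tz":60,"wx":0,"wy":0,"wz":0},
  {"tx":45,"ty":-10.3,"tz":60,"wx":0,"wy":0,"wz":0},
  {"tx":45,"ty":-10.3,"tz":60,"wx":0,"wy":0,"wz":0},
])

```text
t: 15.2
ee_pos: [0.4373, -0.0182, 0.3391]
orientation: [-179.7, 0.0, 81.4]
contact_force: [0.4, -0.1, -1.3]
grip_width: 0.0273
grip_force: 80.7
```

```bash
python3 -c "
from h import *
go(.4375,-.0165,.2513,-8.5)"
```

```text
t [ 1.8  0.3 87.8] w [-0.0044  0.0003 -0.0009] | now [ 0.4373 -0.0182  0.3391] yang -8.55 j [-12.  -7. 120.  -0.  67.  -3.] t 15.2
```

carry_out([
  {"tx":1.7,"ty":0.3,"tz":15,"wx":-0.004,"wy":0,"wz":0},
  {"tx":1.7,"ty":0.3,"tz":30,"wx":-0.004,"wy":0,"wz":0},
  {"tx":1.7,"ty":0.3,"tz":45,"wx":-0.004,"wy":0,"wz":0},
  {"tx":1.7,"ty":0.3,"tz":60,"wx":-0.004,"wy":0,"wz":0},
  {"tx":1.7,"ty":0.3,"tz":75,"wx":-0.004,"wy":0,"wz":0},
  {"tx":1.7,"ty":0.3,"tz":85,"wx":-0.004,"wy":0,"wz":0},
  {"tx":1.7,"ty":0.3,"tz":88,"wx":-0.004,"wy":0,"wz":0},
  {"tx":1.7,"ty":0.3,"tz":88,"wx":-0.004,"wy":0,"wz":0},
])

```text
t: 15.87
ee_pos: [0.4391, -0.017, 0.2525]
orientation: [179.8, 0.0, 81.4]
contact_force: [-0.4, -0.0, -0.6]
grip_width: 0.0273
grip_force: 80.8
```

carry_out([
  {"tx":0,"ty":0,"tz":1,"wx":0,"wy":0,"wz":0},
  {"tx":0,"ty":0,"tz":1,"wx":0,"wy":0,"wz":0},
])

```text
t: 16.03
ee_pos: [0.4394, -0.0169, 0.2522]
orientation: [179.7, 0.0, 81.4]
contact_force: [1.0, -0.7, -1.3]
grip_width: 0.0274
grip_force: 80.8
```

carry_out([
  {"tx":0,"ty":0,"tz":0,"wx":0,"wy":0,"wz":0},
  {"tx":0,"ty":0,"tz":0,"wx":0,"wy":0,"wz":0},
  {"tx":0,"ty":0,"tz":0,"wx":0,"wy":0,"wz":0},
  {"tx":0,"ty":0,"tz":0,"wx":0,"wy":0,"wz":0},
  {"tx":0,"ty":0,"tz":-30,"wx":0,"wy":0,"wz":0},
  {"tx":0,"ty":0,"tz":-70,"wx":0,"wy":0,"wz":0},
  {"tx":0,"ty":0,"tz":-110,"wx":0,"wy":0,"wz":0},
  {"tx":0,"ty":0,"tz":-110,"wx":0,"wy":0,"wz":0},
], jaw=0.1)

```text
t: 16.7
ee_pos: [0.4415, -0.017, 0.3699]
orientation: [178.8, 0.1, 81.4]
contact_force: [1.9, 0.1, 0.8]
grip_width: 0.0469
grip_force: 0.0
```

```bash
python3 -c "
from h import *
snap('top','a1');A=cal('top')['color'][200:250,255:320]
snap('side','a2');B=cal('side')['color'][180:235,290:335]
a=cv2.imread('pics/top0.png')[200:250,255:320,::-1];b=cv2.imread('pics/side0.png')[180:235,290:335,::-1]
im=np.vstack([np.hstack([cv2.resize(x,(390,300),interpolation=2),cv2.resize(y,(260,300),interpolation=2)]) for x,y in((a,b),(A,B))])
cv2.imwrite('pics/a.png',im[:,:,::-1])
go(.500,-.437,.330,0)"
```

```text
t [-406.5  122.6   35.1] w [ 0.0096  0.0014 -0.1499] | now [ 0.4392 -0.0167  0.3637] yang -8.59 j [-11.  -9. 119.  -0.  69.  -3.] t 16.8
```

```bash
python3 -c "
from h import *
for n,o,(x0,y0,x1,y1) in(('a1','top0',(262,212,300,252)),('a2','side0',(298,188,322,236))):
    d=np.abs(cv2.imread(f'pics/{n}.png',0).astype(int)-cv2.imread(f'pics/{o}.png',0))[y0:y1,x0:x1]
    print(n,(d>40).sum(),d.mean().round(1),np.argwhere(d>40)[:30].tolist())
"
```

```text
a1 176 15.9 [[0, 15], [0, 18], [0, 19], [0, 21], [0, 22], [0, 23], [0, 25], [0, 26], [0, 27], [0, 29], [0, 30], [0, 31], [0, 32], [0, 33], [1, 15], [1, 17], [1, 18], [1, 19], [1, 21], [1, 24], [1, 25], [1, 26], [1, 27], [1, 31], [1, 32], [2, 14], [2, 15], [2, 16], [2, 17], [2, 18]]
a2 33 5.1 [[0, 0], [0, 1], [0, 2], [0, 3], [0, 4], [0, 5], [0, 6], [0, 7], [0, 8], [0, 9], [0, 20], [0, 21], [0, 22], [0, 23], [1, 0], [1, 1], [1, 2], [1, 3], [1, 4], [1, 5], [1, 6], [1, 7], [1, 8], [1, 9], [1, 20], [1, 21], [1, 22], [1, 23], [2, 9], [2, 20]]
```

carry_out([
  {"tx":-406,"ty":123,"tz":20,"wx":0.01,"wy":0.001,"wz":-0.15},
  {"tx":-406,"ty":123,"tz":20,"wx":0.01,"wy":0.001,"wz":-0.15},
  {"tx":-406,"ty":123,"tz":20,"wx":0.01,"wy":0.001,"wz":-0.15},
  {"tx":-406,"ty":123,"tz":20,"wx":0.01,"wy":0.001,"wz":-0.15},
  {"tx":-406,"ty":123,"tz":20,"wx":0.01,"wy":0.001,"wz":-0.15},
  {"tx":-406,"ty":123,"tz":20,"wx":0.01,"wy":0.001,"wz":-0.15},
  {"tx":-406,"ty":123,"tz":20,"wx":0.01,"wy":0.001,"wz":-0.15},
  {"tx":-406,"ty":123,"tz":20,"wx":0.01,"wy":0.001,"wz":-0.15},
  {"tx":-406,"ty":123,"tz":20,"wx":0.01,"wy":0.001,"wz":-0.15},
  {"tx":-406,"ty":123,"tz":20,"wx":0.01,"wy":0.001,"wz":-0.15},
])

```text
t: 17.63
ee_pos: [0.4965, -0.4242, 0.3389]
orientation: [-179.4, -0.3, 90.0]
contact_force: [0.9, 0.3, 0.0]
grip_width: 0.0471
grip_force: 0.0
```

carry_out([
  {"tx":0,"ty":0,"tz":0,"wx":0,"wy":0,"wz":0},
  {"tx":0,"ty":0,"tz":0,"wx":0,"wy":0,"wz":0},
])

```text
t: 17.8
ee_pos: [0.4963, -0.4244, 0.3385]
orientation: [-179.4, -0.3, 89.8]
contact_force: [-1.0, 0.9, -0.9]
grip_width: 0.0473
grip_force: 0.0
```

```bash
python3 -c "
from h import *
go(.501,-.4365,.2635,0)
im=cv2.imread('pics/a1.png'); m=(im.max(2)<70).astype(np.uint8)*255; m[:180]=0;m[240:]=0;m[:,:195]=0;m[:,258:]=0
n,l,st,c=cv2.connectedComponentsWithStats(m); 
for i in range(1,n):
    if st[i,4]>150: print(st[i],c[i])
i=1+np.argmax(st[1:,4]); pts=np.argwhere(l==i)[:,::-1].astype(float)
W=np.array([atz('top',p,.003)[:2] for p in pts]).astype(np.float32)*1000
print(cv2.minAreaRect(W),W.mean(0))"
```

```text
t [-12.5   5.5  74.9] w [-0.0102 -0.0049 -0.0031] | now [ 0.4963 -0.4244  0.3385] yang -0.18 j [-47.  19.  91.  -0.  70. -46.] t 17.8
[ 195  192   63   48 1083] [227.55401662 218.70821791]
((454.8746337890625, 263.50042724609375), (93.1530532836914, 356.4365539550781), 63.04340744018555) [447.8788 268.2266]
```

carry_out([
  {"tx":-12.5,"ty":5,"tz":10,"wx":-0.01,"wy":-0.005,"wz":-0.003},
  {"tx":-12.5,"ty":5,"tz":30,"wx":-0.01,"wy":-0.005,"wz":-0.003},
  {"tx":-12.5,"ty":5,"tz":50,"wx":-0.01,"wy":-0.005,"wz":-0.003},
  {"tx":-12.5,"ty":5,"tz":65,"wx":-0.01,"wy":-0.005,"wz":-0.003},
  {"tx":-12.5,"ty":5,"tz":75,"wx":-0.01,"wy":-0.005,"wz":-0.003},
  {"tx":-12.5,"ty":5,"tz":75,"wx":-0.01,"wy":-0.005,"wz":-0.003},
  {"tx":-12.5,"ty":5,"tz":75,"wx":-0.01,"wy":-0.005,"wz":-0.003},
])

```text
t: 18.38
ee_pos: [0.5017, -0.4342, 0.2662]
orientation: [179.9, 0.1, 90.2]
contact_force: [0.1, 0.7, 0.4]
grip_width: 0.0473
grip_force: 0.0
```

carry_out([
  {"tx":0,"ty":0,"tz":0,"wx":0,"wy":0,"wz":0},
  {"tx":0,"ty":0,"tz":0,"wx":0,"wy":0,"wz":0},
  {"tx":0,"ty":0,"tz":0,"wx":0,"wy":0,"wz":0},
  {"tx":0,"ty":0,"tz":0,"wx":0,"wy":0,"wz":0},
  {"tx":0,"ty":0,"tz":0,"wx":0,"wy":0,"wz":0},
  {"tx":0,"ty":0,"tz":0,"wx":0,"wy":0,"wz":0},
  {"tx":0,"ty":0,"tz":0,"wx":0,"wy":0,"wz":0},
], jaw=-1, squeeze=60)

```text
t: 18.97
ee_pos: [0.5018, -0.4359, 0.2691]
orientation: [179.8, 0.3, 90.1]
contact_force: [-2.1, 0.7, 6.0]
grip_width: 0.0106
grip_force: 60.7
```

```bash
python3 -c "
from h import *
go(.501-.015,-.4365,.2635,0); s=read_state(); print(s['contact_force'],s['wrist_torque'])
im=cv2.imread('pics/top0.png'); print(im[[195,208,220,208,208,188,222],[225,225,228,210,240,222,216]].tolist())
for th in(50,60,90):
  m=(im.max(2)<th).astype(np.uint8); m=cv2.morphologyEx(m,cv2.MORPH_CLOSE,np.ones((3,3))); m=cv2.morphologyEx(m,cv2.MORPH_OPEN,np.ones((5,5))); n,l=cv2.connectedComponents(m); k=l[208,225]
  p=np.argwhere(l==k)[:,::-1].astype(float); W=np.array([atz('top',q,.003)[:2] for q in p]).astype(np.float32)*1000
  print(th,k,len(p),cv2.minAreaRect(W),W.mean(0))"
```

```text
t [ -0.5 -15.9   5.5] w [0.0043 0.0059 0.0021] | now [ 0.5018 -0.4359  0.2691] yang 0.12 j [-47.  25.  92.  -0.  63. -47.] t 18.97
[-2.09189074  0.69834608  6.04725071] [ 0.04757533  0.51856245 -0.28181345]
[[35, 36, 36], [43, 43, 44], [38, 38, 38], [42, 40, 40], [41, 41, 41], [194, 221, 241], [197, 224, 243]]
50 10 1020 ((492.5530700683594, 308.183349609375), (174.7615203857422, 143.3740997314453), 77.5516128540039) [491.40326 306.19797]
60 12 1053 ((491.4302673339844, 307.73291015625), (175.06385803222656, 145.25494384765625), 78.07179260253906) [490.20477 307.11728]
90 26 10587 ((184.4655303955078, 186.2890625), (732.6875610351562, 578.7354125976562), 58.44512176513672) [119.18835 231.19165]
```

carry_out([
  {"tx":0,"ty":0,"tz":-3,"wx":0,"wy":0,"wz":0},
  {"tx":0,"ty":-4,"tz":-3,"wx":0,"wy":0,"wz":0},
  {"tx":0,"ty":-8,"tz":-3,"wx":0,"wy":0,"wz":0},
  {"tx":0,"ty":-12,"tz":-3,"wx":0,"wy":0,"wz":0},
  {"tx":0,"ty":-16,"tz":-3,"wx":0,"wy":0,"wz":0},
  {"tx":0,"ty":-16,"tz":-3,"wx":0,"wy":0,"wz":0},
  {"tx":0,"ty":-16,"tz":-3,"wx":0,"wy":0,"wz":0},
])

```text
t: 19.55
ee_pos: [0.4854, -0.4351, 0.2697]
orientation: [179.8, 0.2, 90.2]
contact_force: [0.6, 0.4, -2.3]
grip_width: 0.0107
grip_force: 59.5
```

```bash
python3 -c "
from h import *
go(.501-.015,-.4365,.2635,0); s=read_state(); print(s['contact_force'],s['wrist_torque'])"
```

```text
t [-1.4  0.6  6.2] w [0.0031 0.0034 0.0026] | now [ 0.4854 -0.4351  0.2697] yang 0.15 j [-48.  23.  94.   0.  62. -48.] t 19.55
[ 0.56912296  0.38090178 -2.29042176] [-0.03267468 -0.05630387  0.01340704]
```

carry_out([
  {"tx":0,"ty":0,"tz":-3,"wx":0,"wy":0,"wz":0},
  {"tx":0,"ty":0,"tz":-7,"wx":0,"wy":0,"wz":0},
  {"tx":0,"ty":0,"tz":-12,"wx":0,"wy":0,"wz":0},
  {"tx":0,"ty":0,"tz":-18,"wx":0,"wy":0,"wz":0},
  {"tx":0,"ty":0,"tz":-26,"wx":0,"wy":0,"wz":0},
])

```text
t: 19.97
ee_pos: [0.4858, -0.435, 0.2966]
orientation: [179.8, 0.2, 90.2]
contact_force: [-0.2, -0.0, -3.2]
grip_width: 0.0107
grip_force: 59.4
```

carry_out([
  {"tx":0,"ty":0,"tz":-40,"wx":0,"wy":0,"wz":0},
  {"tx":0,"ty":0,"tz":-80,"wx":0,"wy":0,"wz":0},
  {"tx":0,"ty":0,"tz":-120,"wx":0,"wy":0,"wz":0},
  {"tx":0,"ty":0,"tz":-130,"wx":0,"wy":0,"wz":0},
], squeeze=90)

```text
t: 20.3
ee_pos: [0.4866, -0.4358, 0.4367]
orientation: [179.2, 0.9, 90.2]
contact_force: [2.2, -0.5, -0.5]
grip_width: 0.0096
grip_force: 92.2
```

```bash
python3 -c "
from h import *
go(.445,.0,.425,-6); s=read_state(); print(s['contact_force'],s['wrist_torque'])
print(atz('side',(286,270),.003)); im=cv2.imread('pics/side0.png'); 
m=(im.max(2)<75).astype(np.uint8); m=cv2.morphologyEx(m,cv2.MORPH_CLOSE,np.ones((3,3))); m=cv2.morphologyEx(m,cv2.MORPH_OPEN,np.ones((3,3))); n,l=cv2.connectedComponents(m); k=l[272,286]
p=np.argwhere(l==k)[:,::-1].astype(float); W=np.array([atz('side',q,.003)[:2] for q in p]).astype(np.float32)*1000
print(k,len(p),cv2.minAreaRect(W))"
```

```text
t [436.  -40.3   4.2] w [0.015  0.0151 0.108 ] | now [ 0.4866 -0.4358  0.4367] yang 0.19 j [-48.  14.  87.  -0.  78. -48.] t 20.3
[ 2.18400098 -0.50809763 -0.47799047] [-0.10533565 -0.06588909  0.01717427]
[0.48849371 0.31393654 0.003     ]
42 1199 ((490.5942687988281, 313.2860107421875), (170.31773376464844, 143.35182189941406), 77.94534301757812)
```

carry_out([
  {"tx":25,"ty":0,"tz":4,"wx":0.005,"wy":0.005,"wz":0.05},
  {"tx":60,"ty":0,"tz":4,"wx":0.005,"wy":0.005,"wz":0.1},
  {"tx":98,"ty":0,"tz":4,"wx":0.005,"wy":0.005,"wz":0.15},
  {"tx":136,"ty":0,"tz":4,"wx":0.005,"wy":0.005,"wz":0.2},
  {"tx":174,"ty":0,"tz":4,"wx":0.005,"wy":0.005,"wz":0.212},
  {"tx":212,"ty":0,"tz":4,"wx":0.005,"wy":0.005,"wz":0.212},
  {"tx":250,"ty":0,"tz":4,"wx":0.005,"wy":0.005,"wz":0.212},
  {"tx":288,"ty":0,"tz":4,"wx":0.005,"wy":0.005,"wz":0.212},
  {"tx":326,"ty":0,"tz":4,"wx":0.005,"wy":0.005,"wz":0.212},
  {"tx":364,"ty":0,"tz":4,"wx":0.005,"wy":0.005,"wz":0.212},
])

```text
t: 21.13
ee_pos: [0.4836, -0.0687, 0.4211]
orientation: [180.0, -0.1, 78.0]
contact_force: [1.1, 0.2, -2.4]
grip_width: 0.0095
grip_force: 92.1
```

```bash
python3 -c "
from h import *
go(.4925,.310,.425,-12)"
```

```text
t [372.3 -70.   -3.5] w [ 0.0001 -0.0012  0.0001] | now [ 0.4836 -0.0687  0.4211] yang -11.99 j [-16.  -5. 109.   0.  76.  -4.] t 21.13
```

carry_out([
  {"tx":40,"ty":-7.5,"tz":-3,"wx":0,"wy":0,"wz":0},
  {"tx":80,"ty":-15,"tz":-3,"wx":0,"wy":0,"wz":0},
  {"tx":120,"ty":-22.5,"tz":-3,"wx":0,"wy":0,"wz":0},
  {"tx":160,"ty":-30,"tz":-3,"wx":0,"wy":0,"wz":0},
  {"tx":200,"ty":-37.5,"tz":-3,"wx":0,"wy":0,"wz":0},
  {"tx":240,"ty":-45,"tz":-3,"wx":0,"wy":0,"wz":0},
  {"tx":280,"ty":-52.5,"tz":-3,"wx":0,"wy":0,"wz":0},
  {"tx":320,"ty":-60,"tz":-3,"wx":0,"wy":0,"wz":0},
  {"tx":350,"ty":-66,"tz":-3,"wx":0,"wy":0,"wz":0},
  {"tx":368,"ty":-70,"tz":-3,"wx":0,"wy":0,"wz":0},
])

```text
t: 21.97
ee_pos: [0.4913, 0.3073, 0.4245]
orientation: [-179.9, -0.2, 78.2]
contact_force: [-0.3, -0.5, -3.1]
grip_width: 0.0101
grip_force: 92.1
```

carry_out([
  {"tx":0,"ty":0,"tz":0,"wx":0,"wy":0,"wz":0},
  {"tx":0,"ty":0,"tz":0,"wx":0,"wy":0,"wz":0},
  {"tx":0,"ty":0,"tz":0,"wx":0,"wy":0,"wz":0},
])

```text
t: 22.22
ee_pos: [0.4919, 0.3035, 0.424]
orientation: [-179.9, -0.0, 78.0]
contact_force: [0.6, -0.0, -1.2]
grip_width: 0.0096
grip_force: 92.1
```

```bash
python3 -c "
from h import *
go(.4925,.310,.215,-12)"
```

```text
t [  6.5  -0.5 209. ] w [-0.0012 -0.0002  0.0006] | now [0.4919 0.3035 0.424 ] yang -11.97 j [25.  6. 98.  0. 76. 37.] t 22.22
```

carry_out([
  {"tx":6.5,"ty":-0.5,"tz":30,"wx":0,"wy":0,"wz":0},
  {"tx":6.5,"ty":-0.5,"tz":65,"wx":0,"wy":0,"wz":0},
  {"tx":6.5,"ty":-0.5,"tz":100,"wx":0,"wy":0,"wz":0},
  {"tx":6.5,"ty":-0.5,"tz":135,"wx":0,"wy":0,"wz":0},
  {"tx":6.5,"ty":-0.5,"tz":165,"wx":0,"wy":0,"wz":0},
  {"tx":6.5,"ty":-0.5,"tz":190,"wx":0,"wy":0,"wz":0},
  {"tx":6.5,"ty":-0.5,"tz":205,"wx":0,"wy":0,"wz":0},
  {"tx":6.5,"ty":-0.5,"tz":209,"wx":0,"wy":0,"wz":0},
  {"tx":6.5,"ty":-0.5,"tz":209,"wx":0,"wy":0,"wz":0},
  {"tx":6.5,"ty":-0.5,"tz":209,"wx":0,"wy":0,"wz":0},
])

```text
t: 23.05
ee_pos: [0.4936, 0.3101, 0.2162]
orientation: [180.0, -0.1, 78.0]
contact_force: [0.4, -0.1, -2.2]
grip_width: 0.01
grip_force: 92.0
```

```bash
python3 -c "
from h import *
go(.4925,.310,.203,-12)
snap('top','b1');A=cal('top')['color'][175:240,190:270,::-1]
snap('side','b2');B=cal('side')['color'][225:300,245:330,::-1]
cv2.imwrite('pics/b.png',np.hstack([cv2.resize(A,(400,325),interpolation=2),cv2.resize(B,(369,325),interpolation=2)]))"
```

```text
t [-0.4 -1.  13.2] w [ 0.0003 -0.002  -0.0008] | now [0.4936 0.3101 0.2162] yang -12.04 j [ 25.  21. 105.   0.  55.  37.] t 23.05
```

View pics/b.png

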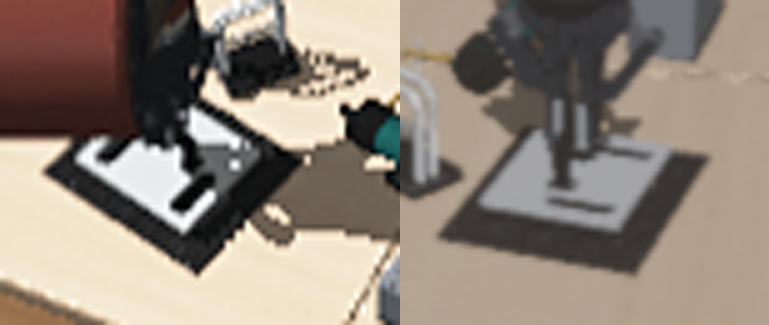

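In the top crop the plate is over the mat: plate corners (75,165), (185,232), (260,155), mat corners (45,170), (200,270), (300,155). I'll check the centring in numbers.

```bash
python3 -c "
from h import *
T=lambda u,v:(190+u/5-.4,175+v/5-.4); S=lambda u,v:(245+(u-400)/4.341-.4,225+v/4.333-.4)
zp=.0162+.005
for n,z,ps in(('plate',zp,[(75,165),(185,232),(260,155)]),('mat',.003,[(45,170),(200,270),(300,155)])):
    print('top',n,[atz('top',T(*p),z)[:2].round(4).tolist() for p in ps])
for n,z,ps in(('plate',zp,[(480,205),(620,232),(672,150)]),('mat',.003,[(440,240),(632,272),(708,155)])):
    print('side',n,[atz('side',S(*p),z)[:2].round(4).tolist() for p in ps])
print('expected plate', (frame(.4936,.3101,np.radians(-12),[(-56,63,0),(-56,-63,0),(48,-63,0),(48,63,0)])[:,:2]).round(4).tolist())"
```

```text
top plate [[0.4466, 0.3809], [0.4246, 0.2598], [0.5234, 0.2376]]
top mat [[0.4409, 0.4108], [0.4052, 0.2368], [0.5491, 0.212]]
side plate [[0.5531, 0.3664], [0.4505, 0.3914], [0.4254, 0.2679]]
side mat [[0.5785, 0.3874], [0.4397, 0.4133], [0.4005, 0.2388]]
expected plate [[0.4519, 0.3834], [0.4257, 0.2601], [0.5275, 0.2385], [0.5536, 0.3617]]
```

The plate is within 3 mm of the mat's centre. I'll set it down.

carry_out([
  {"tx":0,"ty":0,"tz":4,"wx":0,"wy":0,"wz":0},
  {"tx":0,"ty":0,"tz":8,"wx":0,"wy":0,"wz":0},
  {"tx":0,"ty":0,"tz":11,"wx":0,"wy":0,"wz":0},
  {"tx":0,"ty":0,"tz":12,"wx":0,"wy":0,"wz":0},
  {"tx":0,"ty":0,"tz":13,"wx":0,"wy":0,"wz":0},
  {"tx":0,"ty":0,"tz":13,"wx":0,"wy":0,"wz":0},
])

```text
t: 23.65
ee_pos: [0.4926, 0.3108, 0.2022]
orientation: [-179.9, -0.0, 78.0]
contact_force: [-1.0, -0.1, -0.5]
grip_width: 0.0098
grip_force: 92.4
```

carry_out([
  {"tx":0,"ty":0,"tz":0.5,"wx":0,"wy":0,"wz":0},
  {"tx":0,"ty":0,"tz":1,"wx":0,"wy":0,"wz":0},
  {"tx":0,"ty":0,"tz":1,"wx":0,"wy":0,"wz":0},
])

```text
t: 23.9
ee_pos: [0.4928, 0.3109, 0.2022]
orientation: [-179.9, -0.0, 78.0]
contact_force: [-4.4, -1.1, 6.0]
grip_width: 0.0099
grip_force: 93.3
```

carry_out([
  {"tx":0,"ty":0,"tz":-0.8,"wx":0,"wy":0,"wz":0},
  {"tx":0,"ty":0,"tz":-0.8,"wx":0,"wy":0,"wz":0},
], squeeze=20)

```text
t: 24.07
ee_pos: [0.4928, 0.3108, 0.2022]
orientation: [-180.0, -0.1, 78.0]
contact_force: [-2.2, 0.6, 1.7]
grip_width: 0.0097
grip_force: 92.8
```

carry_out([
  {"tx":0,"ty":0,"tz":0,"wx":0,"wy":0,"wz":0},
  {"tx":0,"ty":0,"tz":0,"wx":0,"wy":0,"wz":0},
  {"tx":0,"ty":0,"tz":0,"wx":0,"wy":0,"wz":0},
  {"tx":0,"ty":0,"tz":0,"wx":0,"wy":0,"wz":0},
  {"tx":0,"ty":0,"tz":-10,"wx":0,"wy":0,"wz":0},
  {"tx":0,"ty":0,"tz":-40,"wx":0,"wy":0,"wz":0},
  {"tx":0,"ty":0,"tz":-80,"wx":0,"wy":0,"wz":0},
  {"tx":0,"ty":0,"tz":-120,"wx":0,"wy":0,"wz":0},
  {"tx":0,"ty":0,"tz":-150,"wx":0,"wy":0,"wz":0},
  {"tx":0,"ty":0,"tz":-150,"wx":0,"wy":0,"wz":0},
], jaw=-0.1)

```text
t: 24.9
ee_pos: [0.4956, 0.3118, 0.362]
orientation: [179.3, -0.7, 78.0]
contact_force: [1.8, 0.7, 1.5]
grip_width: 0.0387
grip_force: 0.0
```

```bash
python3 -c "
from h import *
s=read_state();print(s['t'],s['contact_force'],s['grip_width'])
snap('side','c2')
im=cv2.imread('pics/c2.png');print(im[225:300:3,290].mean(1).round().tolist())
g=cv2.imread('pics/c2.png',0)
m=((g>100)&(cv2.imread('pics/side0.png',0)<75)).astype(np.uint8); m[:240]=0;m[290:]=0;m[:,:255]=0;m[:,320:]=0
n,l,st,c=cv2.connectedComponentsWithStats(m);i=1+np.argmax(st[1:,4]); p=np.argwhere(l==i)[:,::-1].astype(float)
W=np.array([atz('side',q,.008)[:2] for q in p]).astype(np.float32)*1000
print(len(p),cv2.minAreaRect(W))
d=np.abs(g.astype(int)-cv2.imread('pics/side0.png',0)); print('stand',(d[188:236,298:322]>40).sum(),'wire',(d[238:268,232:258]>40).sum(),'bottle',(d[140:185,268:286]>40).sum())"
```

```text
24.9 [1.79486572 0.71236893 1.53178408] 0.0387148084913799
[158.0, 157.0, 157.0, 97.0, 95.0, 81.0, 156.0, 157.0, 158.0, 158.0, 127.0, 62.0, 129.0, 119.0, 159.0, 164.0, 164.0, 109.0, 157.0, 80.0, 55.0, 159.0, 161.0, 159.0, 160.0]
608 ((488.3721618652344, 315.74359130859375), (136.9252471923828, 108.04764556884766), 77.6966552734375)
stand 148 wire 0 bottle 576
```

```bash
python3 -c "
from h import *
snap('top','c1'); d=np.abs(cv2.imread('pics/c1.png',0).astype(int)-cv2.imread('pics/top0.png',0))
for n,(x0,y0,x1,y1) in dict(bottle=(400,215,422,250),hemi=(293,238,326,268),stand=(263,214,296,252),wire=(230,172,250,193)).items(): print(n,(d[y0:y1,x0:x1]>40).sum())
print(finish_job())"
```

```text
bottle 0
hemi 133
stand 268
wire 0
the job is handed in; nothing more can be done
None
```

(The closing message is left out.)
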